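Socket sort: from the catch rail to the colour cups, drive end up

TASK

Pull the red-sleeved and the blue-sleeved socket up off the spring-catch rail and put each into the turntable cup of its own colour, turned over so that it stands on its open nut end with the square-drive end up, ready for the ratchet. A hand cannot make the half turn in one grasp, so a socket can be laid on the shelf part-way and taken up again another way. Leave the black-sleeved socket on the rail and do not disturb the other things on the shelf.

Things in the scene. Friction and masses are not known exactly. Their poses are not given: they have to be found in the camera images.
- socket_red: loose deep socket, red sleeve, 85 mm long, 0.2 kg. Origin: centre of its square-drive end; +z along its axis to the open nut end (mouth). z 0-18 mm: chrome drive end 24 mm across with a groove; 18-48: eight-sided coloured sleeve, 30 mm across flats (does not roll); 48-85: bare chrome, 28 mm across. Caught on the rail drive end down: pull straight up with 10-15 N for 12 mm.
- socket_blue: loose deep socket, blue sleeve, 85 mm long, 0.2 kg. Origin: centre of its square-drive end; +z along its axis to the open nut end (mouth). z 0-18 mm: chrome drive end 24 mm across with a groove; 18-48: eight-sided coloured sleeve, 30 mm across flats (does not roll); 48-85: bare chrome, 28 mm across. Caught on the rail drive end down: pull straight up with 10-15 N for 12 mm.
- socket_black: the same deep socket with a black sleeve, also caught on the rail, same origin and axes; it stays on the rail.
- socket_red_mouth (a point): centre of the open nut end of the red-sleeved socket, 85 mm from its drive end
- socket_blue_mouth (a point): centre of the open nut end of the blue-sleeved socket, 85 mm from its drive end
- rail: fixed aluminium socket rail, 260 mm along its x, 56 mm along y; origin at the centre of its underside; floor 12 mm, side walls 32 mm above the shelf. Three spring-catch stations at x = -80, 0 and +80 mm, one socket on each; which is where varies.
- turntable_base: fixed foot of the turntable; origin on its axis, on the shelf. The disc (244 mm across, top 18 mm up) turns at a light push and carries six fixed cups, 50 mm outside, on a circle of 87 mm radius: red, yellow, blue, green, white, grey anticlockwise from above. Red and blue are empty, the others hold a few nuts.
- cup_red (a point): centre of the inner floor of the red cup (red plastic, inside 44 mm across, 38 mm deep, wall 3 mm, rim 60 mm above the shelf).
- cup_blue (a point): centre of the inner floor of the blue cup (blue plastic, inside 44 mm across, 38 mm deep, wall 3 mm, rim 60 mm above the shelf).
- ratchet_screwdriver: ratchet screwdriver with black handle and steel shaft, 220 mm long, 30 mm high, lying along its x; origin under its middle. Leave alone.
- glass_jar: green glass jar with steel screw lid, 76 mm across, 101 mm high; origin at the centre of its underside. Leave alone.
- tape_roll: roll of yellow tape lying flat, 100 mm across, 24 mm high; origin at the centre of its underside. Leave alone.
- tape_measure: orange tape measure, 70 x 35 x 65 mm high; origin at the centre of its underside. Leave alone.
- paint_tin: small paint tin, 80 mm across, 55 mm high; origin at the centre of its underside. Leave alone.

How it is judged:
At the end, for the whole second after the job is handed in: The red socket stands in the red cup and the blue socket in the blue cup, each mouth down and drive end up, its mouth within 20 mm of the middle of the cup and within 12 mm of the cup's floor, leaning less than 0.5 rad, at rest; the black socket still stands on the rail within 20 mm of its start (horizontal distance between socket_red_mouth and cup_red below 0.02 m and z of socket_red_mouth in the frame of cup_red below 0.012 m and angle between each of socket_red, socket_blue's own z axis and vertical above 2.64 rad and linear speed of each of socket_red, socket_blue below 0.02 m/s and horizontal distance between socket_blue_mouth and cup_blue below 0.02 m and z of socket_blue_mouth in the frame of cup_blue below 0.012 m and distance of socket_black from where it was at the start of the episode below 0.02 m and angle between socket_black's own z axis and vertical below 0.3 rad); the robot touches nothing.
It fails at once if the black-sleeved socket is moved more than 20 mm from its place on the rail (distance of socket_black from where it was at the start of the episode above 0.02 m).
It fails at once if the screwdriver, jar, tape roll, tape measure or paint tin is moved more than 40 mm (distance of any of ratchet_screwdriver, glass_jar, tape_roll, tape_measure, paint_tin from where it was at the start of the episode above 0.04 m).
It also fails if it takes over 72 s, if anything falls off the work surface, if the arm or the gripper's body presses on something with over 40 N, if the wrist force passes 120 N, or if a joint passes its speed limit or range.

ROBOT

A 7-joint arm with a two-finger parallel gripper is mounted at the origin on the work surface. World frame = base frame: x ahead of the robot, y to its left, z up, the work surface at z = 0. Lengths are in m, angles in rad, forces in N, time in s.
With the tool pointing down it reaches from about 0.4 to 0.9 m from the base axis. Payload 5.5 kg.
Tool frame: the origin (TCP) lies midway between the tips of the shut fingers; the grasp point (between the pads) lies 19 mm behind it; z points along the fingers, y is the line along which they close (so a half turn about z gives the same grasp; the last joint's range is limited). The gripper opens to 92 mm and grips with 3 to 60 N. Pads are 19 mm wide; open, the fingers measure 130 mm over their backs; the gripper's body (75 mm by 190 mm) begins 47 mm behind the grasp point.
Start: joints at [1.493, 0.501, -0.427, 1.55, 0.221, 1.138, -0.21], TCP at [0.217, -0.613, 0.188] pointing down, gripper open.
Joint ranges: [-2.88, 2.88], [-0.31, 2.03], [-1.54, 1.56], [0.2, 2.42], [-1.41, 4.55], [0.19, 2.02], [-2.57, 2.57]. Speed limits (rad/s): [2.57, 2.57, 3.14, 3.14, 3.14, 3.14, 3.14].

INTERFACE

Orientations are given as [roll, pitch, yaw] about the fixed x, y, z axes, in that order (R = Rz(yaw) Ry(pitch) Rx(roll)).
In Python, from rig import robot gives the robot as it stands. The module is installed in compiled form; this text tells all that it offers.
- The arm moves only by the tool step_arm, never from a script. Its argument "deltas" is a list of rows, each a list of 4 numbers: the shift along the tool's x, y, z each as a share of 0.12 m, from -1 to 1, then the turn about the tool's z as a share of 360 degrees, from -1 to 1. In form: [[x, y, z, roll], ...]. A call has 1 to 8 rows; each row is the pose to reach, as a shift and turn from the pose commanded when the call began, along the tool's axes at that moment, turning the shorter way round; what a row does not reach only later rows make up. A row lasts 1/10 s, in which the tool goes at most 50 mm and 8.59 degrees, less where a joint would pass 70% of its speed; a pose out of reach is approached as far as the arm can. A call with a number of a shift or a turn outside -1 to 1 is refused whole. A call with a gripper value outside its range is refused whole. "gripper" is the opening, from -1 (shut) to 1 (fully open), set as the call begins (left out, the last holds). The fingers move at their own pace and stop on an object; "force" is the grip in N (left out, the last holds). Time passes only in rows, so rows that repeat a pose let the fingers close. It gives the time, the measured TCP pose, the force, the opening and the grip force at its end, in the units of the state.
- robot.observe(): the state, without advancing time (a new reading comes with each control period).
- robot.snapshot(name): name is "scene" or "top" or "wrist"; returns a dict with "frame" (384x512x3 uint8, blue, green, red), "camera_matrix" (3x3 intrinsics, pixels), "pose" (4x4, takes a point from camera to world coordinates); the wrist camera has in their place "hand_eye" (4x4, takes a point from camera to tool coordinates, whose origin is the TCP and whose axes are the flange's). Camera axes: x right, y up, looking along -z (the intrinsics and any distortion apply to the point x, -y, -z); pixel columns grow to the right and rows downward; lengths in m; the calibration is good to about 2 mm. A picture is of the moment at which its call begins: read the wrist's pose just before it. There is no depth.
- robot.sign_off(): hands the job in; it is judged then, once.
The state is a dict: "t": time; "qpos": joint angles; "joint_vel": joint speeds; "effort": joint torques, N m; "tool_pos": TCP position; "ee_rot": TCP orientation; "ft_force": force on the tool from outside, world axes, zero at the start; "moment": the same for the moment, N m; "width": finger opening in m; "grasp_force": force on a finger pad.
Only numpy, scipy, OpenCV 4.12 (cv2) and the standard library are available. Lean on these libraries where they do the work, as an engineer would, in place of code of your own. Each camera call takes 0.05 s, during which the arm holds its last target. There are 200 camera calls.

## Working session

There is one attempt and no reset: what is moved stays moved. The work goes in short steps, Python scripts to look and compute and a tool call to move; the robot and the scene stay as the last step left them, time stands still between calls to the robot, and variables do not carry over. Pictures are saved under pics/ and viewed, at most 10 in all, crops included, and the job is handed in when it is done.

Besides the shell and the picture viewer there is one more tool, called after "Request:" by a JSON object that holds its "op" and its "data". step_arm: Moves the arm, as the interface text tells. Its arguments: {"type":"object","properties":{"deltas":{"type":"array","items":{"type":"array","items":{"type":"number","minimum":-1,"maximum":1}}},"gripper":{"type":"number"},"force":{"type":"number"}},"required":["deltas"]}

```bash
mkdir -p pics; cat > h.py <<'E'
import numpy as np, cv2
from rig import robot
from scipy.spatial.transform import Rotation as R
def snap(name):
    o=robot.observe(); s=robot.snapshot(name)
    if name=="wrist":
        T=np.eye(4);T[:3,:3]=R.from_euler('xyz',o['ee_rot']).as_matrix();T[:3,3]=o['tool_pos'];P=T@s['hand_eye']
    else: P=s['pose']
    return s['frame'],s['camera_matrix'],P
def ray(K,P,uv):
    d=np.array([(uv[0]-K[0,2])/K[0,0],-(uv[1]-K[1,2])/K[1,1],-1.])
    return P[:3,3],P[:3,:3]@d
def onz(K,P,uv,z):
    o,d=ray(K,P,uv); return o+d*(z-o[2])/d[2]
def tri(r1,r2):
    A=np.stack([r1[1],-r2[1]],1);t=np.linalg.lstsq(A,r2[0]-r1[0],rcond=None)[0]
    a=r1[0]+r1[1]*t[0];b=r2[0]+r2[1]*t[1];return (a+b)/2,np.linalg.norm(a-b)
def proj(K,P,p):
    c=np.linalg.inv(P)@np.append(p,1); return np.array([K[0,2]-K[0,0]*c[0]/c[2],K[1,2]+K[1,1]*c[1]/c[2]])
E
python3 - <<'E'
from h import *
o=robot.observe()
for k,v in o.items(): print(k,np.round(v,3))
for n in("scene","top","wrist"):
    f,K,P=snap(n);cv2.imwrite(f"pics/{n}0.png",f);print(n,K.round(1).tolist(),P.round(3).tolist())
a=np.hstack([cv2.imread("pics/scene0.png"),cv2.imread("pics/top0.png")]);
E
```

```text
t 0.0
qpos [ 1.493  0.502 -0.427  1.551  0.221  1.138 -0.21 ]
joint_vel [ 0.    -0.    -0.001  0.001 -0.001 -0.001  0.   ]
effort [ 0.0000e+00 -5.6659e+01 -5.8160e+00 -2.7912e+01 -6.9000e-02  3.1000e-02
  0.0000e+00]
tool_pos [ 0.217 -0.612  0.187]
ee_rot [-3.14  -0.     0.341]
ft_force [ 0.534  0.036 -0.262]
moment [-0.025 -0.008 -0.066]
grasp_force 0.0
width 0.092
scene [[354.3, 0.0, 253.2], [0.0, 354.3, 193.8], [0.0, 0.0, 1.0]] [[-0.387, -0.503, 0.773, 1.395], [0.922, -0.223, 0.317, 0.353], [0.013, 0.835, 0.55, 0.712], [0.0, 0.0, 0.0, 1.0]]
top [[419.4, 0.0, 251.3], [0.0, 419.4, 195.4], [0.0, 0.0, 1.0]] [[0.005, 0.997, -0.079, 0.41], [-1.0, 0.005, 0.006, 0.004], [0.007, 0.079, 0.997, 1.622], [0.0, 0.0, 0.0, 1.0]]
wrist [[325.4, 0.0, 256.8], [0.0, 325.4, 192.1], [0.0, 0.0, 1.0]] [[0.334, 0.899, 0.282, 0.293], [-0.943, 0.319, 0.099, -0.585], [-0.001, -0.299, 0.954, 0.384], [0.0, 0.0, 0.0, 1.0]]
```

View pics/scene0.png

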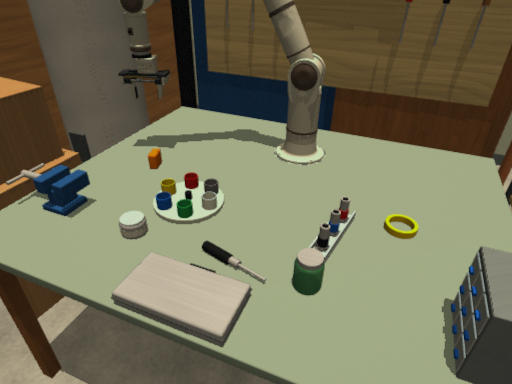

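View pics/top0.png

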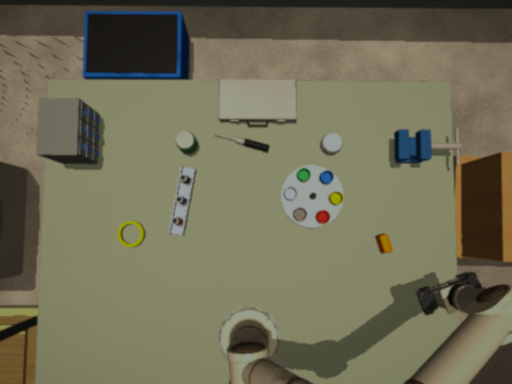

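The scene view shows the rail on the right with sockets black (324,235), blue (335,220) and red (345,207), and the turntable at (188,200). In the top view the rail is at (183,200) with black, blue and red at rows 180/200/221. The turntable is at (312,196), with the blue cup at (326,178) and red at (322,216).

```bash
cat >> h.py <<'E'
def mask(f,c):
    h=cv2.cvtColor(f,cv2.COLOR_BGR2HSV);H,S,V=cv2.split(h)
    if c=='red': m=((H<8)|(H>172))&(S>150)&(V>60)
    if c=='blue': m=(H>105)&(H<128)&(S>130)&(V>40)
    if c=='rail': m=(S<45)&(V>110)
    return m.astype(np.uint8)*255
def blobs(m,box,amin=8):
    x0,y0,x1,y1=box;z=np.zeros_like(m);z[y0:y1,x0:x1]=m[y0:y1,x0:x1]
    n,_,s,c=cv2.connectedComponentsWithStats(z); return [(s[i,4],c[i].round(1).tolist(),s[i,:4].tolist()) for i in range(1,n) if s[i,4]>=amin]
E
python3 - <<'E'
from h import *
D={}
for n,bx in(("scene",{'s':(300,185,365,255),'c':(145,165,235,220)}),("top",{'s':(165,160,200,240),'c':(275,160,350,235)})):
    f,K,P=snap(n);D[n]=(f,K,P)
    for c in('red','blue'):
        for k,b in bx.items(): print(n,c,k,blobs(mask(f,c),b))
f,K,P=D['top']
b=(160,155,205,245)
m=mask(f,'rail');z=np.zeros_like(m);z[155:245,160:205]=m[155:245,160:205]
z=cv2.morphologyEx(z,cv2.MORPH_CLOSE,np.ones((9,9)))
r=cv2.minAreaRect(cv2.findNonZero(z));bp=cv2.boxPoints(r);print(r);q=[onz(K,P,p,.032) for p in bp];print(np.round(q,3))
m=mask(f,'rail');
z=np.zeros_like(m);z[158:236,272:352]=cv2.inRange(cv2.cvtColor(f,cv2.COLOR_BGR2HSV),(0,0,140),(180,60,255))[158:236,272:352]
cs=max(cv2.findContours(z,0,2)[0],key=cv2.contourArea);e=cv2.fitEllipse(cs);print(e,onz(K,P,e[0],.018))
big=np.vstack([cv2.resize(f[150:245,120:270],(600,380),interpolation=2)[:300],cv2.resize(D['scene'][0][180:255,290:440],(600,300),interpolation=2)])
cv2.imwrite('pics/c1.png',big)
E
```

```text
scene red s [(np.int32(59), [343.3, 213.9], [339, 208, 10, 11])]
scene red c [(np.int32(182), [191.0, 180.2], [185, 173, 13, 16])]
scene blue s [(np.int32(63), [333.5, 227.2], [329, 222, 10, 11])]
scene blue c [(np.int32(212), [163.4, 200.7], [156, 193, 15, 17])]
top red s []
top red c [(np.int32(117), [322.4, 216.5], [317, 211, 12, 12])]
top blue s []
top blue c [(np.int32(55), [325.8, 176.7], [320, 171, 13, 12])]
((180.7782440185547, 200.23104858398438), (15.893434524536133, 69.23072814941406), 11.09372329711914)
[[0.393 0.314 0.032]
 [0.652 0.269 0.032]
 [0.64  0.209 0.032]
 [0.382 0.255 0.032]]
((310.0533142089844, 195.25286865234375), (59.48219680786133, 61.593955993652344), 118.81768798828125) [ 0.538547   -0.23146246  0.018     ]
```

View pics/c1.png

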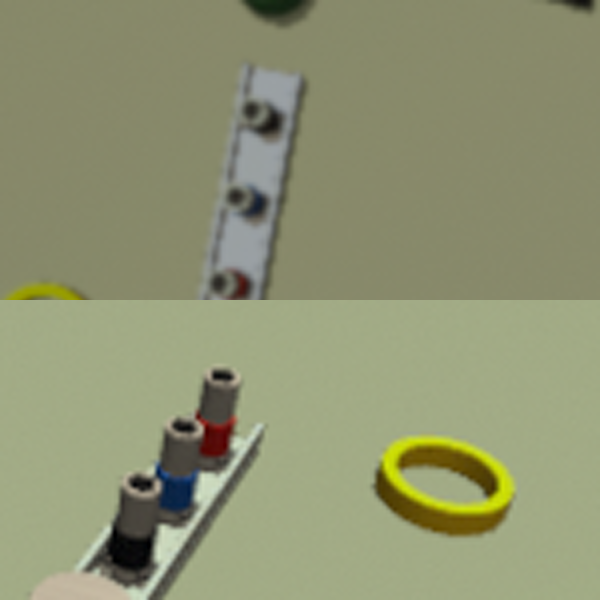

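The crop shows the mouths. In the top view they are red (175.5,221), blue (179.5,199.5) and black (184,178.3); in the scene view, red (345.5,198.8) and blue (336,211.5).

```bash
python3 - <<'E'
from h import *
f,Ks,Ps=snap('scene');g,Kt,Pt=snap('top')
for n,a,b in(('red',(345.5,198.8),(175.5,221)),('blue',(336,211.5),(179.5,199.5)),('black',(325,226.2),(184,178.3)),
  ):
    print(n,*tri(ray(Ks,Ps,a),ray(Kt,Pt,b)))
for n,a,b in(('cr',(191,180.2),(322.4,216.5)),('cb',(163.4,200.7),(325.8,177.2))):
    print(n,*tri(ray(Ks,Ps,a),ray(Kt,Pt,b)),onz(Kt,Pt,b,.055))
s=robot.snapshot('wrist');print(s['hand_eye'].round(3))
E
```

```text
red [0.43603353 0.27040373 0.09370104] 0.0016090461277330401
blue [0.51446622 0.2571646  0.0932214 ] 0.0012007589589721175
black [0.5927363  0.24266497 0.09019183] 0.0014166331818304667
cr [ 0.45751895 -0.27622525  0.03883315] 0.003743165943148717 [ 0.45616467 -0.27170123  0.055     ]
cb [ 0.60755786 -0.29125233  0.03793093] 0.005193454923194096 [ 0.60407269 -0.28581975  0.055     ]
[[-0.     0.954  0.299  0.08 ]
 [ 1.     0.001 -0.    -0.001]
 [-0.     0.299 -0.954 -0.197]
 [ 0.     0.     0.     1.   ]]
```

Request:
{"op": "step_arm", "data": {"deltas": [[1,-0.7,0,0.082],[1,-0.7,0,0.082],[1,-0.7,0,0.082],[1,-0.7,0,0.082]], "gripper": 1}}

```text
t: 0.8
tool_pos: [0.3089, -0.4864, 0.1887]
ee_rot: [-3.139, -0.003, -0.169]
ft_force: [0.2, -0.2, -0.4]
width: 0.0918
grasp_force: 0.0
```

Request:
{"op": "step_arm", "data": {"deltas": [[0.3,-1,0,0],[0.3,-1,0,0],[0.3,-1,0,0]]}}

```text
t: 1.1
tool_pos: [0.3611, -0.3769, 0.1883]
ee_rot: [-3.14, -0.001, -0.17]
ft_force: [0.3, -0.3, -0.3]
width: 0.0918
grasp_force: 0.0
```

Request:
{"op": "step_arm", "data": {"deltas": [[0.3,-1,0,0],[0.3,-1,0,0],[0.3,-1,0,0]]}}

```text
t: 1.4
tool_pos: [0.417, -0.2649, 0.1886]
ee_rot: [-3.141, -0.001, -0.169]
ft_force: [0.8, 1.1, 0.6]
width: 0.0917
grasp_force: 0.0
```

Request:
{"op": "step_arm", "data": {"deltas": [[0.2,-1,0,0],[0.2,-1,0,0],[0.2,-1,0,0]]}}

```text
t: 1.7
tool_pos: [0.4611, -0.1503, 0.1887]
ee_rot: [-3.14, -0.002, -0.169]
ft_force: [-0.5, -0.8, 0.6]
width: 0.0921
grasp_force: 0.0
```

Request:
{"op": "step_arm", "data": {"deltas": [[-0.2,-1,0,0],[-0.2,-1,0,0],[-0.2,-1,0,0]]}}

```text
t: 2.0
tool_pos: [0.4563, -0.0281, 0.1885]
ee_rot: [-3.141, -0.001, -0.169]
ft_force: [1.5, 0.1, 0.9]
width: 0.0919
grasp_force: 0.0
```

Request:
{"op": "step_arm", "data": {"deltas": [[-0.2,-1,0,0],[-0.2,-1,0,0],[-0.2,-1,0,0]]}}

```text
t: 2.3
tool_pos: [0.4533, 0.0943, 0.1888]
ee_rot: [-3.14, -0.001, -0.169]
ft_force: [-0.3, -1.1, 0.7]
width: 0.0919
grasp_force: 0.0
```

Request:
{"op": "step_arm", "data": {"deltas": [[-0.4,-1,0,0],[-0.4,-1,0,0],[-0.4,-1,0,0],[-0.4,-1.0,0,0]]}}

```text
t: 2.7
tool_pos: [0.4256, 0.2212, 0.1888]
ee_rot: [-3.139, -0.0, -0.166]
ft_force: [-0.4, 0.3, -0.1]
width: 0.092
grasp_force: 0.0
```

```bash
python3 - <<'E'
from h import *
o=robot.observe();print(o['tool_pos'],o['ee_rot'])
f,K,P=snap('wrist');cv2.imwrite('pics/w1.png',f)
for n,p in(('red',(.436,.2704,.0937)),('blue',(.5145,.2572,.0932))):print(n,proj(K,P,p))
E
```

```text
[0.42559653 0.22120669 0.18876952] [-3.13858889e+00 -3.69563138e-04 -1.66176337e-01]
red [203.11511228 178.16811796]
blue [198.63088117  88.28085089]
```

View pics/w1.png

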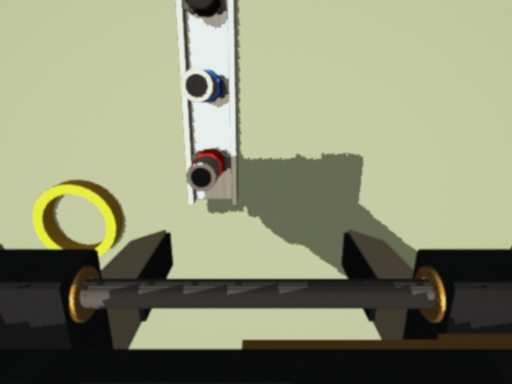

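The wrist picture shows red's mouth at (201,177) and blue's at (199,85). Both agree with the predicted positions to about 3 px.

Request:
{"op": "step_arm", "data": {"deltas": [[0.02,-0.42,0,0],[0.02,-0.42,0.3,0],[0.02,-0.42,0.6,0],[0.02,-0.42,0.9,0],[0.02,-0.42,1,0],[0.02,-0.42,1,0]]}}

```text
t: 3.35
tool_pos: [0.4374, 0.2632, 0.0667]
ee_rot: [3.139, 0.002, -0.175]
ft_force: [-0.9, -0.1, -0.9]
width: 0.0918
grasp_force: 0.0
```

Request:
{"op": "step_arm", "data": {"deltas": [[0,0,0.07,0],[0,0,0.07,0],[0,0,0.07,0],[0,0,0.07,0],[0,0,0.07,0],[0,0,0.07,0],[0,0,0.07,0],[0,0,0.07,0]], "gripper": -1, "force": 45}}

```text
t: 4.15
tool_pos: [0.4384, 0.265, 0.0597]
ee_rot: [-3.142, -0.0, -0.174]
ft_force: [-0.0, -0.2, -0.2]
width: 0.0323
grasp_force: 0.0
```

Request:
{"op": "step_arm", "data": {"deltas": [[-0.02,-0.05,0,0],[-0.02,-0.05,0,0],[-0.02,-0.05,0,0],[-0.02,-0.05,0,0]]}}

```text
t: 4.55
tool_pos: [0.437, 0.2711, 0.0596]
ee_rot: [3.141, -0.0, -0.174]
ft_force: [0.2, 0.6, -1.0]
width: 0.0015
grasp_force: 0.0
```

```bash
python3 - <<'E'
from h import *
o=robot.observe();print({k:np.round(o[k],4) for k in('tool_pos','ee_rot','ft_force','width','grasp_force')})
E
```

```text
{'tool_pos': array([0.437 , 0.2711, 0.0596]), 'ee_rot': array([ 3.1413, -0.    , -0.1744]), 'ft_force': array([ 0.1914,  0.6044, -0.9939]), 'width': np.float64(0.0015), 'grasp_force': np.float64(0.0)}
```

```bash
python3 - <<'E'
from h import *
f,K,P=snap('wrist');s,Ks,Ps=snap('scene');g,_,_=snap('top')
a=np.hstack([cv2.resize(f,(400,300)),cv2.resize(s[170:260,290:410],(400,300),interpolation=2)])
b=np.hstack([cv2.resize(g[150:255,110:250],(400,300),interpolation=2),cv2.resize(f[60:300,100:420],(400,300))])
cv2.imwrite('pics/c2.png',np.vstack([a,b]))
E
```

```text
(no output)
```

View pics/c2.png

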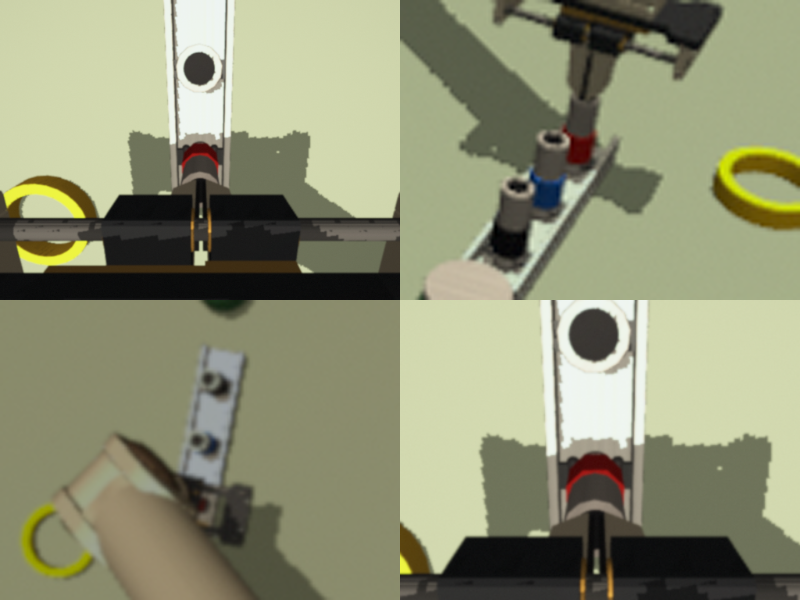

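The pictures show the fingers shut just above red's mouth, with the socket still in place. Projecting the finger edges puts the real tips about 41 mm above the reported TCP. I'll open a little above the socket and go down in small steps, watching the force.

Request:
{"op": "step_arm", "data": {"deltas": [[0,0,-0.15,0],[0,0,-0.15,0],[0,0,-0.15,0],[0,0,-0.15,0],[0,0,-0.15,0],[0,0,-0.15,0],[0,0,-0.15,0]], "gripper": 0.2}}

```text
t: 5.4
tool_pos: [0.4368, 0.2712, 0.0773]
ee_rot: [3.141, 0.0, -0.174]
ft_force: [-0.4, -1.1, 0.4]
width: 0.0517
grasp_force: 0.0
```

```bash
python3 - <<'E'
from h import *
f,K,P=snap('wrist');o=robot.observe();print(o['tool_pos'],o['width'])
cv2.imwrite('pics/w3.png',f)
E
```

```text
[0.43691455 0.27124847 0.07741703] 0.053544288209442334
```

View pics/w3.png

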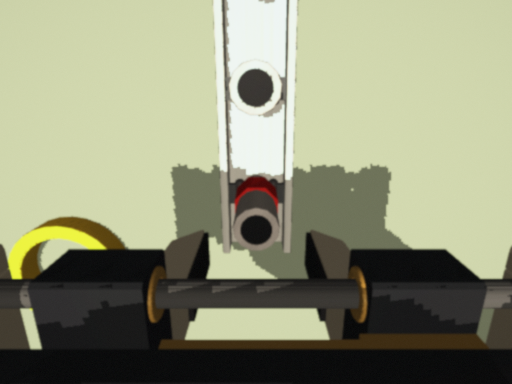

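The picture shows red's mouth at (256,230), centred between the open fingertips at columns 208 and 308. The tips are about 40 mm above the reported TCP, so I'll descend about 60 mm.

Request:
{"op": "step_arm", "data": {"deltas": [[0,0,0.1,0],[0,0,0.2,0],[0,0,0.25,0],[0,0,0.25,0]]}}

```text
t: 5.85
tool_pos: [0.4357, 0.2706, 0.046]
ee_rot: [3.139, 0.002, -0.174]
ft_force: [0.2, -0.6, -0.2]
width: 0.0547
grasp_force: 0.0
```

Request:
{"op": "step_arm", "data": {"deltas": [[0,0,0.1,0],[0,0,0.2,0],[0,0,0.26,0],[0,0,0.26,0]]}}

```text
t: 6.25
tool_pos: [0.4359, 0.2706, 0.015]
ee_rot: [3.14, 0.002, -0.174]
ft_force: [0.2, -0.3, -0.4]
width: 0.0549
grasp_force: 0.0
```

Request:
{"op": "step_arm", "data": {"deltas": [[0,0,0,0],[0,0,0,0],[0,0,0,0],[0,0,0,0],[0,0,0,0],[0,0,0,0]], "gripper": -1, "force": 45}}

```text
t: 6.85
tool_pos: [0.4374, 0.2715, 0.0168]
ee_rot: [-3.141, -0.001, -0.174]
ft_force: [0.8, 0.3, 2.5]
width: 0.0281
grasp_force: 45.0
```

Request:
{"op": "step_arm", "data": {"deltas": [[0,0,-0.05,0],[0,0,-0.1,0],[0,0,-0.15,0],[0,0,-0.25,0],[0,0,-0.4,0],[0,0,-0.6,0],[0,0,-0.6,0]]}}

```text
t: 7.55
tool_pos: [0.4398, 0.2729, 0.0924]
ee_rot: [-3.137, -0.006, -0.175]
ft_force: [-0.5, 1.3, -2.4]
width: 0.0283
grasp_force: 45.0
```

Request:
{"op": "step_arm", "data": {"deltas": [[0.16,0.4,0,0],[0.16,0.8,0,0],[0.16,1,0,0],[0.16,1,0,0]]}}

```text
t: 7.95
tool_pos: [0.434, 0.1446, 0.088]
ee_rot: [3.138, 0.001, -0.181]
ft_force: [1.1, 0.4, -1.8]
width: 0.0289
grasp_force: 45.0
```

Request:
{"op": "step_arm", "data": {"deltas": [[0.16,0.4,0.1,0],[0.16,0.4,0.4,0],[0.16,0.4,0.65,0],[0.16,0.4,0.65,0],[0.16,0.4,0.65,0]]}}

```text
t: 8.45
tool_pos: [0.4454, 0.1001, 0.0105]
ee_rot: [-3.142, 0.001, -0.173]
ft_force: [0.3, 0.2, -1.5]
width: 0.0284
grasp_force: 45.0
```

Request:
{"op": "step_arm", "data": {"deltas": [[0,0,0.03,0],[0,0,0.05,0],[0,0,0.055,0]]}}

```text
t: 8.75
tool_pos: [0.4467, 0.0998, 0.0048]
ee_rot: [-3.141, -0.002, -0.174]
ft_force: [0.2, 0.3, 5.5]
width: 0.0285
grasp_force: 45.0
```

Request:
{"op": "step_arm", "data": {"deltas": [[0,0,0,0],[0.07,0,0,0],[0.14,0,0.01,0],[0.21,0,0.02,0],[0.28,0,0.03,0],[0.28,0,0.03,0]], "force": 6}}

```text
t: 9.35
tool_pos: [0.4802, 0.0928, 0.0001]
ee_rot: [-3.141, -0.001, -0.176]
ft_force: [1.4, -0.1, 1.2]
width: 0.0296
grasp_force: 6.0
```

```bash
python3 - <<'E'
from h import *
f,K,P=snap('wrist');s,_,_=snap('scene');o=robot.observe();print(o['tool_pos'],o['width'],o['grasp_force'])
c=proj(*snap('scene')[1:],o['tool_pos']).astype(int);print(c)
x0=max(c[0]-60,0);y0=max(c[1]-70,0)
cv2.imwrite('pics/c4.png',np.hstack([cv2.resize(f,(400,300)),cv2.resize(s[y0:y0+90,x0:x0+120],(400,300),interpolation=2)]))
E
```

```text
[ 4.78778990e-01  9.30936779e-02 -1.48515676e-05] 0.029845073960274644 5.999206795095233
[285 216]
```

View pics/c4.png

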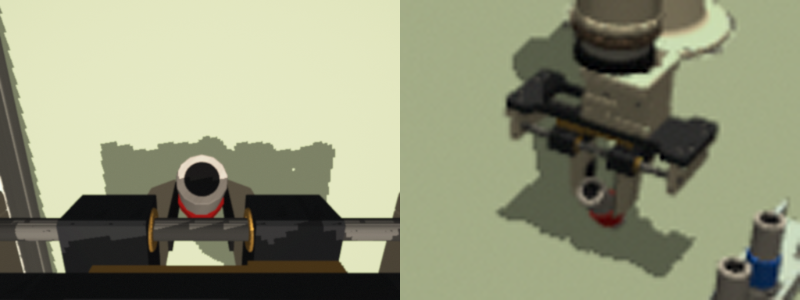

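The mouth at (202,178) in the left pane now tilts forward: the socket is pivoting in the pads as intended. I'll continue the arc.

Request:
{"op": "step_arm", "data": {"deltas": [[0.06,0,0.025,0],[0.12,0,0.055,0],[0.18,0,0.1,0],[0.23,0,0.15,0],[0.26,0,0.2,0],[0.29,0,0.24,0],[0.32,0,0.27,0],[0.34,0,0.28,0]]}}

```text
t: 10.3
tool_pos: [0.5174, 0.0865, -0.034]
ee_rot: [3.141, 0.003, -0.174]
ft_force: [-3.6, 0.4, 7.1]
width: 0.0294
grasp_force: 6.0
```

Request:
{"op": "step_arm", "data": {"deltas": [[0,0,0,0],[0,0,0,0],[0,0,0,0]], "gripper": 0.1}}

```text
t: 10.6
tool_pos: [0.5191, 0.0862, -0.0335]
ee_rot: [-3.142, -0.0, -0.175]
ft_force: [0.4, -0.3, -0.3]
width: 0.0481
grasp_force: 0.0
```

Request:
{"op": "step_arm", "data": {"deltas": [[0,0,-0.2,0],[-0.25,0,-0.5,0],[-0.5,0,-1,0],[-0.5,0,-1,0]]}}

```text
t: 11.0
tool_pos: [0.4597, 0.0976, 0.0898]
ee_rot: [-3.141, -0.003, -0.173]
ft_force: [0.7, 0.9, 0.7]
width: 0.0503
grasp_force: 0.0
```

```bash
python3 - <<'E'
from h import *
f,K,P=snap('wrist');o=robot.observe();print(o['tool_pos'],o['ee_rot'],o['width'])
print(blobs(mask(f,'red'),(0,0,512,384)))
cv2.imwrite('pics/w5.png',f)
E
```

```text
[0.46033352 0.09785078 0.09090219] [-3.14003468 -0.00521526 -0.17283593] 0.05031952713271424
[(np.int32(1331), [258.5, 143.7], [241, 124, 36, 40])]
```

View pics/w5.png

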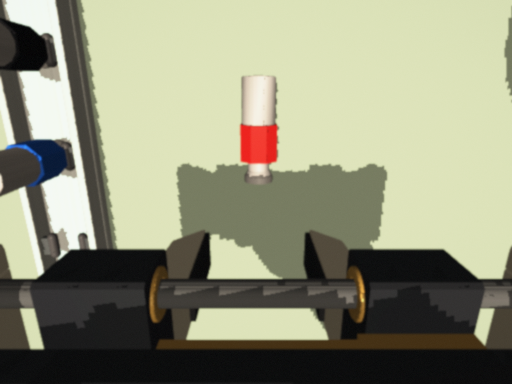

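The picture shows the red socket lying along the tool's x axis: sleeve at (258,144), drive end at about (258,180), mouth at about (258,77). Next I'll measure its position and height.

```bash
cat >> h.py <<'E'
def rel(o,p):
    y=o['ee_rot'][2];d=np.array(p)-o['tool_pos'];c,s=np.cos(y),np.sin(y)
    return np.round(np.array([c*d[0]+s*d[1],s*d[0]-c*d[1],-d[2]])/.12,3)
E
python3 - <<'E'
from h import *
o=robot.observe()
f,K,P=snap('wrist');s,Ks,Ps=snap('scene')
w=blobs(mask(f,'red'),(180,60,340,220));b=blobs(mask(s,'red'),(240,160,325,235));print(w,b)
print('sleeve tri',tri(ray(K,P,w[0][1]),ray(Ks,Ps,b[0][1])))
S=onz(K,P,w[0][1],.024);M=onz(K,P,(258.5,77),.02);E=onz(K,P,(258.5,181),.012)
for n,p in(('S',S),('M',M),('E',E)):print(n,p.round(4),rel(o,p))
E
```

```text
[(np.int32(1326), [258.6, 144.4], [241, 125, 37, 39])] [(np.int32(64), [283.6, 214.0], [278, 210, 11, 11])]
sleeve tri (array([0.49719898, 0.09123201, 0.02254267]), np.float64(0.0026556414864756087))
S [0.4979 0.0899 0.024 ] [0.319 0.011 0.558]
M [0.5491 0.0811 0.02  ] [0.752 0.01  0.591]
E [0.4643 0.0958 0.012 ] [0.035 0.011 0.658]
```

Request:
{"op": "step_arm", "data": {"deltas": [[0.11,0.01,0.2,0],[0.11,0.01,0.6,0],[0.11,0.01,0.9,0],[0.11,0.01,1,0],[0.11,0.01,1,0]]}}

```text
t: 11.65
tool_pos: [0.4708, 0.0927, -0.0356]
ee_rot: [3.14, 0.005, -0.174]
ft_force: [-0.1, -0.0, 0.9]
width: 0.0506
grasp_force: 0.0
```

Request:
{"op": "step_arm", "data": {"deltas": [[0,0,0.05,0],[0,0,0.05,0],[0,0,0.05,0],[0,0,0.05,0],[0,0,0.05,0],[0,0,0.05,0]], "gripper": -1, "force": 5}}

```text
t: 12.25
tool_pos: [0.4738, 0.0934, -0.0384]
ee_rot: [-3.141, -0.002, -0.174]
ft_force: [-0.7, -0.5, 6.0]
width: 0.0235
grasp_force: 9.6
```

```bash
python3 - <<'E'
from h import *
o=robot.observe();print({k:np.round(o[k],4) for k in('tool_pos','ee_rot','ft_force','width','grasp_force')})
E
```

```text
{'tool_pos': array([ 0.4738,  0.0934, -0.0384]), 'ee_rot': array([-3.141e+00, -1.900e-03, -1.744e-01]), 'ft_force': array([-0.7235, -0.4717,  6.024 ]), 'width': np.float64(0.0235), 'grasp_force': np.float64(9.6367)}
```

Request:
{"op": "step_arm", "data": {"deltas": [[0.015,0,-0.06,0],[0.03,0,-0.11,0],[0.05,0,-0.16,0],[0.09,0,-0.23,0],[0.14,0,-0.3,0],[0.2,0,-0.36,0],[0.27,0,-0.415,0],[0.27,0,-0.415,0]]}}

```text
t: 13.05
tool_pos: [0.5075, 0.0874, 0.0117]
ee_rot: [-3.14, -0.004, -0.176]
ft_force: [-0.4, 0.4, -1.9]
width: 0.0234
grasp_force: 7.0
```

```bash
python3 - <<'E'
from h import *
o=robot.observe();print({k:np.round(o[k],4) for k in('tool_pos','ee_rot','ft_force','width','grasp_force')})
f,K,P=snap('wrist');s,Ks,Ps=snap('scene')
c=proj(Ks,Ps,o['tool_pos']).astype(int);x0,y0=c[0]-60,c[1]-70
cv2.imwrite('pics/c6.png',np.hstack([cv2.resize(f,(400,300)),cv2.resize(s[y0:y0+90,x0:x0+120],(400,300),interpolation=2)]))
w=blobs(mask(f,'red'),(100,60,400,384));print(w)
E
```

```text
{'tool_pos': array([0.5075, 0.0874, 0.0117]), 'ee_rot': array([-3.1404, -0.0036, -0.1756]), 'ft_force': array([-0.3916,  0.375 , -1.8505]), 'width': np.float64(0.0234), 'grasp_force': np.float64(7.0113)}
[(np.int32(4298), [256.6, 217.4], [224, 180, 66, 73])]
```

View pics/c6.png

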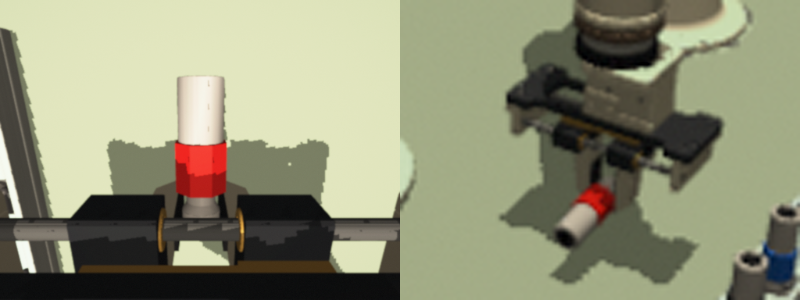

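The picture shows the socket still nearly horizontal in the grip, with its mouth at the top of the left pane and the shelf below. The pad friction holds at 5–7 N, so I'll slacken to 3 N and let it swing.

Request:
{"op": "step_arm", "data": {"deltas": [[0,0,0,0],[0,0,0,0],[0,0,0,0],[0,0,0,0]], "force": 3}}

```text
t: 13.55
tool_pos: [0.5042, 0.0877, 0.0102]
ee_rot: [3.141, 0.001, -0.174]
ft_force: [1.0, -0.1, -1.0]
width: 0.0235
grasp_force: 4.6
```

```bash
cat >> h.py <<'E'
def st(c='red',box=(100,20,400,384)):
    o=robot.observe();print({k:np.round(o[k],4).tolist() for k in('tool_pos','ee_rot','ft_force','width','grasp_force','t')})
    f,K,P=snap('wrist');print(blobs(mask(f,c),box,40))
    H=cv2.cvtColor(f,cv2.COLOR_BGR2HSV);return o,f,K,P
E
python3 - <<'E'
from h import *
st()
E
```

```text
{'tool_pos': [0.5042, 0.0877, 0.0102], 'ee_rot': [3.1414, 0.0005, -0.1741], 'ft_force': [0.9774, -0.0673, -1.0477], 'width': 0.0235, 'grasp_force': 4.6365, 't': 13.55}
[(np.int32(4249), [256.9, 213.9], [224, 179, 66, 70])]
```

Request:
{"op": "step_arm", "data": {"deltas": [[0,0,0,0],[0,0,0,0],[0,0,-0.2,0],[0,0,0,0],[0,0,-0.2,0],[0,0,0,0]]}}

```text
t: 14.2
tool_pos: [0.5088, 0.0886, 0.0138]
ee_rot: [-3.139, -0.007, -0.175]
ft_force: [0.3, 0.3, 4.1]
width: 0.0229
grasp_force: 3.2
```

```bash
python3 - <<'E'
from h import *
st()
E
```

```text
{'tool_pos': [0.5088, 0.0886, 0.0138], 'ee_rot': [-3.1388, -0.0072, -0.1746], 'ft_force': [0.2674, 0.2716, 4.1249], 'width': 0.0229, 'grasp_force': 3.2315, 't': 14.2}
[(np.int32(3466), [257.0, 199.4], [226, 165, 63, 77])]
```

```bash
cat >> h.py <<'E'
def tilt(c='red'):
    o,f,K,P=st(c);w=max(blobs(mask(f,c),(100,20,400,384)))
    s,Ks,Ps=snap('scene');u=proj(Ks,Ps,o['tool_pos']+np.array([0,0,.04])).astype(int)
    x0,y0=np.maximum(u-45,0);b=max(blobs(mask(s,c),(x0,y0,u[0]+45,u[1]+45)))
    p,e=tri(ray(K,P,w[1]),ray(Ks,Ps,b[1]));r=rel(o,p)*120
    g=np.array([0,0,-.04-.0125])*1000
    print('scene',b,'sleeve surf tool mm',r.round(1),'err',e.round(4),'pitch deg',np.degrees(np.arctan2(r[2]-g[2],r[0])).round(1))
    h=cv2.cvtColor(f,cv2.COLOR_BGR2HSV)[:,257];print([tuple(int(v) for v in h[i]) for i in range(60,270,6)])
E
python3 - <<'E'
from h import *
tilt()
E
```

```text
{'tool_pos': [0.5048, 0.0877, 0.0089], 'ee_rot': [-3.1411, -0.0005, -0.1746], 'ft_force': [-0.4303, 0.0299, -3.4871], 'width': 0.023, 'grasp_force': 2.971, 't': 14.25}
[(np.int32(3747), [256.4, 200.7], [225, 165, 65, 80])]
scene (np.int32(95), [277.7, 211.4], [272, 206, 12, 12]) sleeve surf tool mm [ 28.1  -0.2 -45.4] err 0.0001 pitch deg 14.3
[(33, 40, 233), (32, 39, 233), (33, 40, 233), (33, 40, 233), (33, 40, 233), (34, 40, 234), (33, 40, 234), (33, 39, 234), (34, 41, 234), (32, 39, 233), (33, 39, 234), (16, 44, 184), (17, 43, 184), (16, 42, 186), (17, 44, 186), (17, 44, 185), (16, 45, 185), (16, 44, 174), (1, 223, 213), (0, 223, 212), (1, 223, 213), (1, 224, 213), (0, 223, 212), (1, 221, 213), (0, 223, 213), (1, 223, 224), (1, 215, 248), (16, 49, 110), (17, 48, 107), (16, 47, 93), (17, 44, 92), (17, 46, 105), (17, 45, 141), (17, 46, 50), (150, 15, 17)]
```

Request:
{"op": "step_arm", "data": {"deltas": [[0.03,0,-0.02,0],[0.08,0,-0.05,0],[0.13,0,-0.08,0],[0.2,0,-0.1,0],[0.27,0,-0.11,0],[0.34,0,-0.115,0],[0.41,0,-0.115,0],[0.47,0,-0.115,0]]}}

```text
t: 15.15
tool_pos: [0.5609, 0.0776, 0.0241]
ee_rot: [3.142, 0.0, -0.175]
ft_force: [0.1, 0.1, -2.0]
width: 0.0229
grasp_force: 3.5
```

```bash
python3 - <<'E'
from h import *
tilt()
E
```

```text
{'tool_pos': [0.5609, 0.0776, 0.0241], 'ee_rot': [3.1416, 0.0, -0.1747], 'ft_force': [0.1383, 0.0862, -2.0171], 'width': 0.0229, 'grasp_force': 3.4937, 't': 15.15}
[(np.int32(3544), [256.7, 202.7], [225, 168, 65, 78])]
scene (np.int32(108), [268.4, 217.3], [263, 211, 12, 13]) sleeve surf tool mm [ 26.2   0.5 -41.5] err 0.0015 pitch deg 22.8
[(33, 41, 232), (33, 42, 233), (33, 42, 233), (32, 41, 232), (33, 41, 232), (33, 40, 233), (33, 40, 233), (33, 39, 233), (33, 39, 233), (33, 42, 233), (33, 40, 233), (33, 42, 233), (23, 44, 181), (17, 44, 169), (18, 44, 169), (17, 45, 170), (18, 44, 169), (17, 45, 170), (4, 138, 183), (1, 223, 197), (1, 223, 197), (1, 225, 196), (1, 224, 196), (1, 225, 196), (1, 228, 195), (1, 222, 230), (1, 218, 247), (17, 47, 98), (17, 46, 99), (13, 43, 72), (21, 42, 97), (19, 47, 104), (17, 45, 142), (150, 15, 17), (165, 32, 16)]
```

Request:
{"op": "step_arm", "data": {"deltas": [[0,0,-0.3,0],[0,0,-0.1,0],[0,0,-0.4,0],[0,0,-0.1,0],[0,0,-0.4,0],[0,0,-0.15,0],[0,0,-0.15,0]]}}

```text
t: 15.95
tool_pos: [0.5575, 0.0775, 0.0396]
ee_rot: [3.14, 0.005, -0.174]
ft_force: [-1.1, 0.0, -1.6]
width: 0.0004
grasp_force: 0.0
```

```bash
python3 - <<'E'
from h import *
tilt()
E
```

```text
{'tool_pos': [0.5575, 0.0775, 0.0396], 'ee_rot': [3.1401, 0.0051, -0.1742], 'ft_force': [-1.093, 0.0331, -1.5863], 'width': 0.0004, 'grasp_force': 0.0, 't': 15.95}
[(np.int32(2225), [276.9, 116.4], [250, 88, 53, 56])]
scene (np.int32(83), [258.2, 233.3], [252, 228, 12, 14]) sleeve surf tool mm [64.1 13.6 19.1] err 0.0012 pitch deg 48.2
[(35, 46, 228), (19, 38, 229), (17, 42, 220), (16, 47, 169), (29, 45, 169), (35, 47, 217), (4, 177, 190), (1, 224, 228), (1, 224, 228), (1, 223, 229), (1, 225, 228), (1, 218, 229), (4, 178, 228), (12, 99, 225), (32, 48, 224), (34, 45, 227), (34, 45, 228), (34, 46, 228), (34, 46, 228), (36, 56, 124), (35, 53, 124), (36, 56, 124), (36, 56, 124), (36, 55, 125), (36, 55, 125), (36, 55, 125), (36, 56, 124), (36, 55, 125), (36, 56, 124), (36, 47, 54), (36, 48, 53), (33, 43, 53), (35, 52, 54), (38, 51, 55), (33, 42, 54)]
```

The red socket swung to about 50° and then slipped out of the 3 N grip. It lies on the shelf again. I'll measure its axis and regrip just the end of the drive, where the shorter contact gives less pad torque.

```bash
cat >> h.py <<'E'
def lying(c='red',box=(120,10,400,230)):
    o,f,K,P=st(c);w=max(blobs(mask(f,c),box))
    h=cv2.cvtColor(f,cv2.COLOR_BGR2HSV);m=(((h[...,0]<24)&(h[...,2]>60))|(mask(f,c)>0)).astype(np.uint8)
    m=cv2.morphologyEx(m,cv2.MORPH_OPEN,np.ones((3,3)))
    n,l,s,cc=cv2.connectedComponentsWithStats(m);i=l[int(w[1][1]),int(w[1][0])];pts=np.argwhere(l==i)[:,::-1].astype(float)
    g=np.array([onz(K,P,p,.018) for p in pts[::5]])[:,:2]
    S=onz(K,P,w[1],.022)[:2];u=np.linalg.svd(g-g.mean(0))[2][0] if len(g)<3000 else np.linalg.eigh(np.cov(g.T))[1][:,1]
    if (g.mean(0)-S)@u<0:u=-u   # toward mouth
    t=(g-S)@u;print('bbox',s[i],'sleeve',S.round(4),'axis yaw',np.degrees(np.arctan2(u[1],u[0])).round(1),'tool yaw',np.degrees(o['ee_rot'][2]).round(1),'extent',np.percentile(t,[1,99]).round(4))
    D=S-.033*u;print('drive end',D.round(4),'rel drive',rel(o,[*D,-.036]),'rel z=2',rel(o,[*(D+.002*u),-.036]))
E
python3 - <<'E'
from h import *
lying()
E
```

```text
{'tool_pos': [0.559, 0.0777, 0.0419], 'ee_rot': [3.1409, 0.0022, -0.1741], 'ft_force': [-0.0104, -0.6324, 1.0003], 'width': 0.0002, 'grasp_force': 0.0, 't': 16.05}
[(np.int32(2167), [278.4, 118.1], [252, 90, 52, 56])]
bbox [ 251   62   59  135 5099] sleeve [0.6182 0.053 ] axis yaw -178.6 tool yaw -10.0 extent [-0.0321  0.0536]
drive end [0.6512 0.0538] rel drive [0.792 0.063 0.649] rel z=2 [0.776 0.067 0.649]
```

Request:
{"op": "step_arm", "data": {"deltas": [[0.3,0.07,0,-0.032],[0.6,0.07,0,-0.032],[0.78,0.07,0,-0.032],[0.78,0.07,0,-0.032],[0.78,0.07,0.1,-0.032],[0.78,0.07,0.3,-0.032],[0.78,0.07,0.5,-0.032],[0.78,0.07,0.62,-0.032]], "gripper": 0.1}}

```text
t: 16.9
tool_pos: [0.6478, 0.0537, -0.0343]
ee_rot: [3.141, 0.004, 0.028]
ft_force: [-0.4, -0.5, -0.7]
width: 0.0503
grasp_force: 0.0
```

Request:
{"op": "step_arm", "data": {"deltas": [[0,0,0.01,0],[0,0,0.01,0],[0,0,0.01,0],[0,0,0.01,0],[0,0,0.01,0],[0,0,0.01,0]], "gripper": -1, "force": 6}}

```text
t: 17.5
tool_pos: [0.6521, 0.0535, -0.0322]
ee_rot: [-3.141, -0.002, 0.027]
ft_force: [0.6, 0.0, 2.6]
width: 0.0235
grasp_force: 6.0
```

```bash
python3 - <<'E'
from h import *
o=robot.observe();print({k:np.round(o[k],4).tolist() for k in('tool_pos','ee_rot','ft_force','width','grasp_force','t')})
E
```

```text
{'tool_pos': [0.6521, 0.0535, -0.0322], 'ee_rot': [-3.1413, -0.0024, 0.0265], 'ft_force': [0.6075, 0.0207, 2.6206], 'width': 0.0235, 'grasp_force': 6.0001, 't': 17.5}
```

Request:
{"op": "step_arm", "data": {"deltas": [[-0.01,0,-0.06,0],[-0.03,0,-0.12,0],[-0.05,0,-0.18,0],[-0.08,0,-0.24,0],[-0.12,0,-0.29,0],[-0.15,0,-0.33,0],[-0.15,0,-0.33,0]], "force": 4}}

```text
t: 18.2
tool_pos: [0.6328, 0.0528, 0.0072]
ee_rot: [3.142, -0.001, 0.027]
ft_force: [-0.0, -0.5, 0.0]
width: 0.0234
grasp_force: 4.0
```

```bash
cat >> h.py <<'E'
def scn(c='red',win=50):
    o=robot.observe();print({k:np.round(o[k],4).tolist() for k in('tool_pos','ft_force','width','grasp_force','t')})
    s,Ks,Ps=snap('scene');u=proj(Ks,Ps,o['tool_pos']+np.array([0,0,.03])).astype(int);x0,y0=np.maximum(u-win,0)
    b=blobs(mask(s,c),(x0,y0,u[0]+win,u[1]+win));print(u,b)
    g,Kt,Pt=snap('top')
    for q in b: # surface point assumed in the plane of the tool's y position
        O,d=ray(Ks,Ps,q[1]);t=(o['tool_pos'][1]-O[1])/d[1];print('in plane y:',(O+d*t).round(4))
    return s
E
python3 - <<'E'
from h import *
s=scn();cv2.imwrite('pics/s7.png',s)
E
```

```text
{'tool_pos': [0.6328, 0.0528, 0.0072], 'ft_force': [-0.0214, -0.5321, 0.0147], 'width': 0.0234, 'grasp_force': 4.0, 't': 18.2}
[256 231] []
```

Request:
{"op": "step_arm", "data": {"deltas": [[-0.04,0,-0.045,0],[-0.09,0,-0.09,0],[-0.137,0,-0.13,0],[-0.19,0,-0.165,0],[-0.24,0,-0.195,0],[-0.3,0,-0.217,0],[-0.36,0,-0.235,0],[-0.36,0,-0.235,0]], "force": 3.5}}

```text
t: 19.1
tool_pos: [0.5888, 0.0517, 0.0348]
ee_rot: [3.141, 0.0, 0.027]
ft_force: [0.1, 0.2, -1.0]
width: 0.0239
grasp_force: 3.5
```

```bash
python3 - <<'E'
from h import *
s=scn();cv2.imwrite('pics/s8.png',s);o,f,K,P=st();cv2.imwrite('pics/w8.png',f)
E
```

```text
{'tool_pos': [0.5888, 0.0517, 0.0348], 'ft_force': [0.1171, 0.248, -0.9585], 'width': 0.0239, 'grasp_force': 3.5, 't': 19.1}
[261 216] [(np.int32(64), [262.4, 219.1], [257, 214, 11, 10])]
in plane y: [0.5837 0.0517 0.05  ]
{'tool_pos': [0.5897, 0.0516, 0.0346], 'ee_rot': [3.1416, -0.0004, 0.0267], 'ft_force': [0.0464, -0.4284, -0.4962], 'width': 0.0236, 'grasp_force': 3.5, 't': 19.2}
[(np.int32(334), [256.6, 235.9], [234, 229, 46, 20])]
```

Request:
{"op": "step_arm", "data": {"deltas": [[-0.06,0,-0.012,0],[-0.12,0,-0.022,0],[-0.18,0,-0.025,0],[-0.24,0,-0.022,0],[-0.29,0,-0.015,0],[-0.29,0,-0.015,0]]}}

```text
t: 19.85
tool_pos: [0.554, 0.0506, 0.0363]
ee_rot: [3.141, 0.0, 0.027]
ft_force: [1.0, -0.7, -1.1]
width: 0.0234
grasp_force: 3.5
```

```bash
python3 - <<'E'
from h import *
s=scn();o,f,K,P=st()
u=proj(*snap('scene')[1:],o['tool_pos']).astype(int)
x0,y0=u[0]-60,u[1]-70
cv2.imwrite('pics/c9.png',np.hstack([cv2.resize(f,(400,300)),cv2.resize(s[y0:y0+90,x0:x0+120],(400,300),interpolation=2)]))
E
```

```text
{'tool_pos': [0.554, 0.0506, 0.0363], 'ft_force': [1.0136, -0.6812, -1.0981], 'width': 0.0234, 'grasp_force': 3.5, 't': 19.85}
[265 209] [(np.int32(88), [265.0, 213.9], [261, 207, 10, 13])]
in plane y: [0.559  0.0506 0.0528]
{'tool_pos': [0.555, 0.0507, 0.0364], 'ee_rot': [3.1416, -0.0004, 0.0266], 'ft_force': [-0.7724, 0.0194, -0.2618], 'width': 0.0234, 'grasp_force': 3.5, 't': 19.95}
[(np.int32(1427), [257.2, 223.0], [233, 204, 50, 46])]
```

View pics/c9.png

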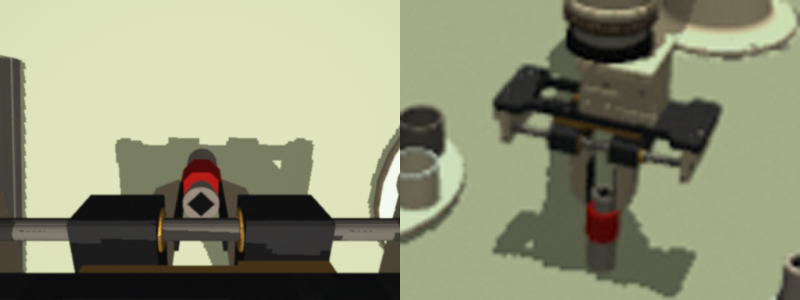

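The picture shows red upright with its square drive on top at (202,205) in the left pane. I'll tighten the grip, lift and carry it to the turntable.

Request:
{"op": "step_arm", "data": {"deltas": [[0,0,0,0],[0,0,0,0],[0,0,0,0],[0,0,-0.1,0],[0,0,-0.3,0],[0,0,-0.6,0],[0,0,-0.9,0],[0,0,-1,0]], "force": 30}}

```text
t: 20.85
tool_pos: [0.5574, 0.0514, 0.1606]
ee_rot: [-3.141, -0.007, 0.027]
ft_force: [0.4, -0.3, -1.6]
width: 0.0221
grasp_force: 30.0
```

```bash
python3 - <<'E'
from h import *
s=scn();st()
E
```

```text
{'tool_pos': [0.5574, 0.0514, 0.1606], 'ft_force': [0.3778, -0.2972, -1.6234], 'width': 0.0221, 'grasp_force': 29.9998, 't': 20.85}
[266 175] [(np.int32(104), [266.3, 180.5], [262, 173, 10, 14])]
in plane y: [0.5612 0.0514 0.1759]
{'tool_pos': [0.5566, 0.051, 0.1585], 'ee_rot': [-3.1415, -0.0047, 0.0266], 'ft_force': [-0.632, 0.1813, -2.3226], 'width': 0.0226, 'grasp_force': 29.9997, 't': 20.95}
[(np.int32(1366), [257.6, 222.1], [233, 204, 50, 43])]
```

Held at 30 N and lifted. I'll carry it over and stop short of the red cup.

Request:
{"op": "step_arm", "data": {"deltas": [[-0.1,0.2,0,0],[-0.25,0.5,0,0],[-0.4,0.8,0,0],[-0.45,0.9,0,0]]}}

```text
t: 21.4
tool_pos: [0.4996, -0.0633, 0.1535]
ee_rot: [3.14, 0.006, 0.021]
ft_force: [-0.5, -1.1, -2.3]
width: 0.0223
grasp_force: 30.0
```

Request:
{"op": "step_arm", "data": {"deltas": [[-0.2,0.4,0,0],[-0.35,0.7,0,0],[-0.45,0.9,0,0]]}}

```text
t: 21.7
tool_pos: [0.4494, -0.1707, 0.1542]
ee_rot: [-3.141, 0.004, 0.024]
ft_force: [0.3, -0.4, -1.0]
width: 0.0223
grasp_force: 30.0
```

Request:
{"op": "step_arm", "data": {"deltas": [[-0.2,0.4,0,0],[-0.35,0.7,0,0],[-0.45,0.85,0,0],[-0.45,0.86,0,0],[-0.45,0.86,0,0]]}}

```text
t: 22.2
tool_pos: [0.4006, -0.272, 0.1548]
ee_rot: [-3.14, 0.002, 0.026]
ft_force: [0.3, 1.0, -1.7]
width: 0.0223
grasp_force: 30.0
```

```bash
cat >> h.py <<'E'
def cup(c,box=(100,0,420,200)):
    o,f,K,P=st(c,box);m=mask(f,c);n,l,s,cc=cv2.connectedComponentsWithStats(m);w=max(blobs(m,box));i=l[int(w[1][1])-0,int(w[1][0])]
    z=np.zeros_like(m);z[box[1]:box[3],box[0]:box[2]]=m[box[1]:box[3],box[0]:box[2]]
    cs=max(cv2.findContours(z,0,1)[0],key=cv2.contourArea)[:,0]
    g=np.array([onz(K,P,p,.06) for p in cs])[:,:2];C=P[:2,3]
    a=g.mean(0)
    for _ in range(30): # keep the far and side rim edge as seen from the camera, fit a 25 mm circle
        d=(a-C)/np.linalg.norm(a-C);q=g[(g-a)@d>-.003]
        v=q-a;r=np.linalg.norm(v,axis=1);a=a+(v/r[:,None]*(r-.025)[:,None]).mean(0)*1.5
    v=np.linalg.norm(q-a,axis=1);print('cup rim centre',a.round(4),'r',v.mean().round(4),v.std().round(4),'n',len(q),'rel',rel(o,[*a,o['tool_pos'][2]]))
    return a
E
python3 - <<'E'
from h import *
cup('red')
for n,bx in(("scene",(145,165,235,220)),("top",(275,160,350,235))):
    f,K,P=snap(n);print(n,[(c,blobs(mask(f,c),bx)) for c in('red','blue')])
E
```

```text
{'tool_pos': [0.4006, -0.272, 0.1548], 'ee_rot': [-3.1396, 0.0019, 0.0256], 'ft_force': [0.2668, 0.99, -1.6691], 'width': 0.0223, 'grasp_force': 29.9998, 't': 22.2}
[(np.int32(2374), [263.7, 117.7], [237, 90, 54, 56])]
cup rim centre [ 0.4589 -0.2756] r 0.0245 0.0008 n 87 rel [ 0.484  0.043 -0.   ]
scene [('red', [(np.int32(196), [190.9, 179.8], [184, 172, 14, 17])]), ('blue', [(np.int32(213), [163.4, 200.6], [156, 193, 15, 17])])]
top [('red', [(np.int32(102), [322.2, 215.8], [317, 211, 12, 11])]), ('blue', [(np.int32(60), [326.3, 176.5], [320, 171, 13, 12])])]
```

Request:
{"op": "step_arm", "data": {"deltas": [[0.2,0.02,0,0],[0.4,0.045,0,0],[0.52,0.045,0,0],[0.52,0.045,0.1,0],[0.52,0.045,0.25,0],[0.52,0.045,0.3,0],[0.52,0.045,0.3,0]]}}

```text
t: 23.05
tool_pos: [0.4618, -0.2754, 0.1185]
ee_rot: [-3.14, 0.004, 0.027]
ft_force: [-0.8, -0.5, -2.2]
width: 0.0224
grasp_force: 30.0
```

```bash
python3 - <<'E'
from h import *
s=scn();o,f,K,P=st('red',(200,150,320,300))
print('want tcp xy',.4589+.005,-.2756, rel(o,[.4639,-.2756,.060]))
E
```

```text
{'tool_pos': [0.4618, -0.2754, 0.1185], 'ft_force': [-0.8025, -0.495, -2.1857], 'width': 0.0224, 'grasp_force': 29.9997, 't': 23.05}
[188 153] [(np.int32(67), [188.5, 157.9], [185, 153, 8, 10]), (np.int32(186), [191.0, 180.3], [184, 173, 14, 16])]
in plane y: [ 0.4639 -0.2754  0.1337]
in plane y: [ 0.462  -0.2754  0.0413]
{'tool_pos': [0.4635, -0.2764, 0.1203], 'ee_rot': [-3.1415, 0.0004, 0.0265], 'ft_force': [-0.0538, -0.156, -1.2303], 'width': 0.0221, 'grasp_force': 29.9997, 't': 23.15}
[(np.int32(3175), [256.6, 201.2], [228, 162, 58, 85])]
want tcp xy 0.4639 -0.2756 [ 0.003 -0.006  0.502]
```

Request:
{"op": "step_arm", "data": {"deltas": [[0,0,0.08,0],[0,0,0.16,0],[0,0,0.24,0],[0,0,0.3,0],[0,0,0.3,0]]}}

```text
t: 23.7
tool_pos: [0.4628, -0.2758, 0.0826]
ee_rot: [-3.14, 0.002, 0.027]
ft_force: [-0.6, 0.2, -2.2]
width: 0.0221
grasp_force: 30.0
```

Request:
{"op": "step_arm", "data": {"deltas": [[0,0,0.07,0],[0,0,0.13,0],[0,0,0.18,0],[0,0,0.2,0],[0,0,0.2,0]]}}

```text
t: 24.2
tool_pos: [0.4636, -0.2762, 0.0597]
ee_rot: [-3.141, 0.001, 0.027]
ft_force: [-0.4, 0.1, -1.5]
width: 0.022
grasp_force: 30.0
```

```bash
python3 - <<'E'
from h import *
s=scn()
f,K,P=snap("top");print([(c,blobs(mask(f,c),(275,160,350,235))) for c in('red','blue')])
E
```

```text
{'tool_pos': [0.4636, -0.2762, 0.0597], 'ft_force': [-0.3959, 0.086, -1.5334], 'width': 0.022, 'grasp_force': 29.9997, 't': 24.2}
[189 168] [(np.int32(215), [190.7, 178.8], [184, 168, 14, 21])]
in plane y: [ 0.4619 -0.2762  0.0474]
[('red', []), ('blue', [(np.int32(56), [326.3, 176.6], [320, 171, 13, 12])])]
```

Request:
{"op": "step_arm", "data": {"deltas": [[0,0,0.01,0],[0,0,0.01,0],[0,0,0.01,0],[0,0,0.01,0],[0,0,0.01,0]], "gripper": 0.1}}

```text
t: 24.85
tool_pos: [0.4641, -0.2765, 0.0592]
ee_rot: [3.141, -0.0, 0.027]
ft_force: [0.1, 0.3, -0.4]
width: 0.0503
grasp_force: 0.0
```

Request:
{"op": "step_arm", "data": {"deltas": [[0,0,-0.2,0],[0,0,-0.5,0],[0,0,-0.9,0],[-0.4,0,-1,0],[-0.6,0,-1,0],[-0.6,0,-1,0]]}}

```text
t: 25.45
tool_pos: [0.3886, -0.2793, 0.1797]
ee_rot: [3.14, 0.001, 0.023]
ft_force: [-0.3, -0.6, -0.9]
width: 0.0502
grasp_force: 0.0
```

```bash
python3 - <<'E'
from h import *
o,f,K,P=st('red',(100,0,420,230));cv2.imwrite('pics/w10.png',f)
s,Ks,Ps=snap('scene');print(blobs(mask(s,'red'),(145,140,235,220)))
print('expected sleeve proj wrist',proj(K,P,(.459,-.276,.022+.052)),proj(K,P,(.459,-.276,.107)),'scene',proj(Ks,Ps,(.459,-.276,.074)))
# chrome drive end: bright low-sat region near predicted top
g=f[...]; h=cv2.cvtColor(f,cv2.COLOR_BGR2HSV); u=proj(K,P,(.459,-.276,.107)).astype(int)
for r in range(u[1]-24,u[1]+45,6): print(r,[tuple(int(v) for v in h[r,c]) for c in range(u[0]-24,u[0]+25,8)])
E
```

```text
{'tool_pos': [0.3886, -0.2793, 0.1797], 'ee_rot': [3.1405, 0.0011, 0.0231], 'ft_force': [-0.2584, -0.6065, -0.9401], 'width': 0.0502, 'grasp_force': 0.0, 't': 25.45}
[(np.int32(1273), [254.4, 103.5], [230, 77, 51, 52])]
[(np.int32(226), [190.7, 178.4], [184, 167, 14, 22])]
expected sleeve proj wrist [255.09292984 101.38951267] [254.9446835  102.78915137] scene [190.54516548 172.08434799]
78 [(86, 7, 245), (86, 7, 245), (1, 154, 233), (1, 214, 201), (1, 203, 232), (90, 5, 242), (81, 7, 245)]
84 [(90, 6, 244), (1, 198, 231), (1, 213, 178), (2, 188, 236), (2, 191, 236), (1, 220, 162), (81, 7, 245)]
90 [(84, 5, 242), (1, 217, 127), (8, 84, 237), (51, 10, 243), (40, 13, 243), (2, 196, 236), (1, 110, 234)]
96 [(2, 74, 232), (1, 212, 188), (43, 13, 243), (21, 30, 59), (32, 26, 127), (25, 19, 238), (1, 216, 198)]
102 [(1, 157, 234), (1, 203, 234), (39, 25, 190), (17, 40, 57), (19, 36, 56), (35, 14, 240), (1, 218, 136)]
108 [(2, 109, 233), (1, 203, 234), (43, 13, 244), (30, 27, 76), (41, 25, 205), (18, 40, 225), (1, 214, 186)]
114 [(75, 4, 242), (1, 218, 124), (2, 191, 234), (44, 11, 244), (35, 13, 239), (1, 216, 182), (1, 176, 232)]
120 [(81, 7, 245), (1, 207, 223), (1, 211, 202), (2, 206, 234), (1, 211, 207), (1, 223, 104), (75, 6, 243)]
126 [(80, 6, 245), (81, 7, 244), (1, 195, 231), (1, 219, 128), (1, 211, 196), (14, 28, 221), (39, 27, 229)]
132 [(75, 6, 245), (77, 7, 245), (80, 6, 245), (80, 6, 245), (60, 6, 239), (35, 46, 220), (34, 48, 216)]
138 [(73, 7, 244), (65, 6, 243), (43, 21, 231), (34, 49, 215), (34, 48, 216), (35, 49, 218), (34, 48, 216)]
144 [(35, 50, 216), (35, 47, 215), (35, 47, 216), (34, 49, 217), (35, 49, 217), (34, 49, 215), (34, 48, 216)]
```

Red stands in its cup: the drive end with its dark square shows at about (254,102), where it should be. Now blue.

Request:
{"op": "step_arm", "data": {"deltas": [[0.3,-0.4,0,0.02],[0.5,-0.8,0,0.032],[0.6,-1,0,0.032],[0.6,-1,0,0.032]]}}

```text
t: 25.95
tool_pos: [0.465, -0.1486, 0.179]
ee_rot: [-3.138, -0.002, -0.163]
ft_force: [0.0, -1.2, 0.3]
width: 0.0502
grasp_force: 0.0
```

Request:
{"op": "step_arm", "data": {"deltas": [[0,-0.4,0,0],[0,-0.8,0,0],[0,-1,0,0]]}}

```text
t: 26.25
tool_pos: [0.4829, -0.033, 0.1789]
ee_rot: [-3.139, -0.0, -0.169]
ft_force: [0.4, -0.7, 0.5]
width: 0.0502
grasp_force: 0.0
```

Request:
{"op": "step_arm", "data": {"deltas": [[0,-0.4,0,0],[0,-0.8,0,0],[-0.05,-1,0,0]]}}

```text
t: 26.55
tool_pos: [0.4979, 0.0867, 0.1791]
ee_rot: [-3.138, -0.001, -0.169]
ft_force: [0.5, -0.3, 0.3]
width: 0.0505
grasp_force: 0.0
```

Request:
{"op": "step_arm", "data": {"deltas": [[-0.05,-0.4,0,0],[-0.05,-0.8,0,0],[-0.1,-1,0,0],[-0.1,-1,0,0]]}}

```text
t: 26.95
tool_pos: [0.5047, 0.2079, 0.1787]
ee_rot: [-3.138, 0.001, -0.166]
ft_force: [-0.1, 0.0, -0.2]
width: 0.0505
grasp_force: 0.0
```

```bash
python3 - <<'E'
from h import *
o,f,K,P=st('blue',(60,0,450,240))
M=np.array((.5145,.2572,.097));print('pred mouth px',proj(K,P,M),'rel',rel(o,[.5145,.2572,.06]))
u=proj(K,P,M).astype(int)
g=cv2.cvtColor(f,cv2.COLOR_BGR2GRAY);x0,y0=u-40
d=(g[y0:y0+80,x0:x0+80]<80).astype(np.uint8)
n,l,s,c=cv2.connectedComponentsWithStats(d);print([(s[i].tolist(),(c[i]+[x0,y0]).round(1).tolist()) for i in range(1,n) if s[i,4]>60])
E
```

```text
{'tool_pos': [0.5047, 0.2079, 0.1787], 'ee_rot': [-3.1378, 0.0014, -0.1659], 'ft_force': [-0.0985, 0.0198, -0.1689], 'width': 0.0505, 'grasp_force': 0.0, 't': 26.95}
[(np.int32(236), [213.3, 159.3], [195, 152, 29, 25])]
pred mouth px [200.79294607 182.51449   ] rel [ 0.013 -0.419  0.989]
[([31, 9, 39, 29, 479], [213.8, 162.8]), ([29, 28, 21, 20, 327], [199.0, 179.8])]
```

Request:
{"op": "step_arm", "data": {"deltas": [[0.025,-0.3,0,0],[0.025,-0.425,0.1,0],[0.025,-0.425,0.4,0],[0.025,-0.425,0.6,0],[0.025,-0.425,0.6,0],[0.025,-0.425,0.6,0]]}}

```text
t: 27.6
tool_pos: [0.5176, 0.2499, 0.1069]
ee_rot: [3.141, 0.001, -0.176]
ft_force: [1.0, -0.4, -0.4]
width: 0.0501
grasp_force: 0.0
```

```bash
python3 - <<'E'
from h import *
o,f,K,P=st('blue',(60,0,450,240))
M=np.array((.516,.258,.097));u=proj(K,P,M).astype(int);print('pred',u)
g=cv2.cvtColor(f,cv2.COLOR_BGR2GRAY);x0,y0=u-40
d=(g[y0:y0+80,x0:x0+80]<80).astype(np.uint8)
n,l,s,c=cv2.connectedComponentsWithStats(d)
for i in range(1,n):
    if s[i,4]>150:
        q=c[i]+[x0,y0];p=onz(K,P,q,.097);print(s[i].tolist(),q.round(1),p.round(4),rel(o,[p[0],p[1],.016]))
E
```

```text
{'tool_pos': [0.5176, 0.2499, 0.1069], 'ee_rot': [3.1408, 0.0009, -0.1757], 'ft_force': [1.0373, -0.4108, -0.4486], 'width': 0.0501, 'grasp_force': 0.0, 't': 27.6}
[(np.int32(402), [247.5, 181.8], [228, 173, 38, 24])]
pred [245 217]
[18, 0, 50, 31, 1073] [247.8 187.7] [0.5367 0.2526 0.097 ] [ 0.152 -0.05   0.757]
[27, 27, 27, 26, 550] [245.1 216.3] [0.517  0.2581 0.097 ] [-0.017 -0.067  0.757]
```

Request:
{"op": "step_arm", "data": {"deltas": [[-0.01,-0.06,0,0],[-0.01,-0.06,0.1,0],[-0.01,-0.06,0.2,0],[-0.01,-0.06,0.3,0],[-0.01,-0.06,0.4,0],[-0.01,-0.06,0.4,0]]}}

```text
t: 28.25
tool_pos: [0.5155, 0.2571, 0.0564]
ee_rot: [3.139, 0.004, -0.174]
ft_force: [0.2, -1.2, 0.1]
width: 0.0503
grasp_force: 0.0
```

Request:
{"op": "step_arm", "data": {"deltas": [[0,0,0.15,0],[0,0,0.3,0],[0,0,0.36,0],[0,0,0.36,0]]}}

```text
t: 28.65
tool_pos: [0.5164, 0.2578, 0.0148]
ee_rot: [3.14, 0.002, -0.174]
ft_force: [-0.1, -0.9, 0.3]
width: 0.0509
grasp_force: 0.0
```

Request:
{"op": "step_arm", "data": {"deltas": [[0,0,0,0],[0,0,0,0],[0,0,0,0],[0,0,0,0],[0,0,0,0],[0,0,0,0]], "gripper": -1, "force": 45}}

```text
t: 29.25
tool_pos: [0.518, 0.2584, 0.0166]
ee_rot: [-3.141, -0.001, -0.174]
ft_force: [-0.7, -0.2, 5.5]
width: 0.0286
grasp_force: 45.0
```

Request:
{"op": "step_arm", "data": {"deltas": [[0,0,-0.05,0],[0,0,-0.1,0],[0,0,-0.15,0],[0,0,-0.25,0],[0,0,-0.4,0],[0,0,-0.6,0],[0,0,-0.6,0]]}}

```text
t: 29.95
tool_pos: [0.5204, 0.2597, 0.0922]
ee_rot: [-3.138, -0.006, -0.175]
ft_force: [1.4, 0.1, -0.5]
width: 0.0285
grasp_force: 45.0
```

Request:
{"op": "step_arm", "data": {"deltas": [[-0.1,0.4,0,0],[-0.2,0.8,0,0],[-0.25,1,0,0],[-0.25,1,0,0]]}}

```text
t: 30.35
tool_pos: [0.465, 0.14, 0.0873]
ee_rot: [3.137, 0.002, -0.18]
ft_force: [0.1, 0.5, -1.4]
width: 0.0289
grasp_force: 45.0
```

```bash
python3 - <<'E'
from h import *
scn('blue')
E
```

```text
{'tool_pos': [0.465, 0.14, 0.0873], 'ft_force': [0.1229, 0.5425, -1.3982], 'width': 0.0289, 'grasp_force': 44.9908, 't': 30.35}
[303 187] [(np.int32(64), [302.0, 190.4], [298, 186, 9, 9])]
in plane y: [0.4751 0.14   0.1139]
```

Blue is off the rail and held. Now I'll repeat the laying arc.

Request:
{"op": "step_arm", "data": {"deltas": [[0,0.35,0.1,0],[0,0.35,0.4,0],[0,0.35,0.64,0],[0,0.35,0.64,0],[0,0.35,0.64,0]]}}

```text
t: 30.95
tool_pos: [0.4599, 0.1055, 0.0111]
ee_rot: [-3.141, 0.001, -0.172]
ft_force: [0.3, -0.7, -1.6]
width: 0.0285
grasp_force: 45.0
```

Request:
{"op": "step_arm", "data": {"deltas": [[0,0,0.03,0],[0,0,0.05,0],[0,0,0.055,0]]}}

```text
t: 31.25
tool_pos: [0.4605, 0.1042, 0.0051]
ee_rot: [-3.141, -0.002, -0.174]
ft_force: [-0.7, 0.5, -1.8]
width: 0.0286
grasp_force: 45.0
```

Request:
{"op": "step_arm", "data": {"deltas": [[0,0,0,0],[0.07,0,0,0],[0.14,0,0.01,0],[0.21,0,0.02,0],[0.28,0,0.03,0],[0.28,0,0.03,0]], "force": 6}}

```text
t: 31.85
tool_pos: [0.4945, 0.0975, 0.0005]
ee_rot: [-3.141, -0.001, -0.176]
ft_force: [0.8, 0.1, 0.9]
width: 0.0298
grasp_force: 6.0
```

```bash
python3 - <<'E'
from h import *
scn('blue');st('blue')
E
```

```text
{'tool_pos': [0.4945, 0.0975, 0.0005], 'ft_force': [0.8178, 0.136, 0.9058], 'width': 0.0298, 'grasp_force': 6.005, 't': 31.85}
[285 212] [(np.int32(18), [286.5, 213.9], [283, 213, 8, 3])]
in plane y: [0.48   0.0975 0.0132]
{'tool_pos': [0.493, 0.0979, 0.0005], 'ee_rot': [-3.1415, 0.0002, -0.1749], 'ft_force': [0.2672, -0.5597, -0.0849], 'width': 0.0301, 'grasp_force': 6.0005, 't': 31.95}
[(np.int32(331), [258.0, 269.7], [228, 253, 59, 26])]
```

Request:
{"op": "step_arm", "data": {"deltas": [[0.06,0,0.025,0],[0.12,0,0.055,0],[0.18,0,0.1,0],[0.23,0,0.15,0],[0.26,0,0.2,0],[0.29,0,0.24,0],[0.32,0,0.27,0],[0.34,0,0.28,0]]}}

```text
t: 32.8
tool_pos: [0.5314, 0.0912, -0.0333]
ee_rot: [3.141, 0.003, -0.174]
ft_force: [-4.9, 0.5, 7.7]
width: 0.0295
grasp_force: 6.0
```

Request:
{"op": "step_arm", "data": {"deltas": [[0,0,0,0],[0,0,0,0],[0,0,0,0]], "gripper": 0.1}}

```text
t: 33.1
tool_pos: [0.5331, 0.091, -0.0329]
ee_rot: [-3.142, -0.0, -0.174]
ft_force: [-0.4, 0.3, 0.2]
width: 0.0485
grasp_force: 0.0
```

Request:
{"op": "step_arm", "data": {"deltas": [[0,0,-0.2,0],[-0.25,0,-0.5,0],[-0.5,0,-1,0],[-0.5,0,-1,0],[-0.5,0,-1,0]]}}

```text
t: 33.6
tool_pos: [0.4752, 0.1021, 0.09]
ee_rot: [-3.14, -0.005, -0.173]
ft_force: [0.1, -0.2, -0.3]
width: 0.0504
grasp_force: 0.0
```

```bash
python3 - <<'E'
from h import *
lying('blue')
E
```

```text
{'tool_pos': [0.4752, 0.1021, 0.09], 'ee_rot': [-3.1405, -0.0053, -0.1734], 'ft_force': [0.0684, -0.2269, -0.3014], 'width': 0.0504, 'grasp_force': 0.0, 't': 33.6}
[(np.int32(1291), [258.2, 147.8], [241, 129, 36, 38])]
bbox [ 241   80   36   87 2752] sleeve [0.5098 0.0949] axis yaw -9.2 tool yaw -9.9 extent [-0.0154  0.052 ]
drive end [0.4773 0.1002] rel drive [0.02  0.012 1.05 ] rel z=2 [0.037 0.012 1.05 ]
```

Request:
{"op": "step_arm", "data": {"deltas": [[0.03,0.01,0.2,0],[0.03,0.01,0.5,0],[0.03,0.01,0.8,0],[0.03,0.01,1,0],[0.03,0.01,1,0]]}}

```text
t: 34.15
tool_pos: [0.4754, 0.0988, -0.0365]
ee_rot: [3.14, 0.005, -0.175]
ft_force: [0.3, -0.3, 0.1]
width: 0.0505
grasp_force: 0.0
```

Request:
{"op": "step_arm", "data": {"deltas": [[0,0,0.03,0],[0,0,0.03,0],[0,0,0.03,0],[0,0,0.03,0],[0,0,0.03,0],[0,0,0.03,0]], "gripper": -1, "force": 6}}

```text
t: 34.75
tool_pos: [0.4776, 0.0995, -0.036]
ee_rot: [-3.141, -0.001, -0.174]
ft_force: [0.0, 0.3, 0.1]
width: 0.0234
grasp_force: 6.0
```

Request:
{"op": "step_arm", "data": {"deltas": [[0.01,0,-0.06,0],[0.03,0,-0.12,0],[0.05,0,-0.18,0],[0.08,0,-0.24,0],[0.12,0,-0.29,0],[0.15,0,-0.33,0],[0.15,0,-0.33,0]], "force": 4}}

```text
t: 35.45
tool_pos: [0.4964, 0.0964, 0.0041]
ee_rot: [-3.141, -0.002, -0.175]
ft_force: [0.1, -0.2, -1.3]
width: 0.0233
grasp_force: 4.0
```

```bash
python3 - <<'E'
from h import *
tilt('blue')
E
```

```text
{'tool_pos': [0.4964, 0.0964, 0.0041], 'ee_rot': [-3.1409, -0.0019, -0.1751], 'ft_force': [0.0638, -0.2123, -1.2554], 'width': 0.0233, 'grasp_force': 3.9999, 't': 35.45}
[(np.int32(3641), [255.5, 189.9], [226, 157, 60, 68])]
scene (np.int32(85), [280.8, 213.7], [275, 208, 12, 13]) sleeve surf tool mm [ 31.8  -1.1 -40.7] err 0.0009 pitch deg 20.4
[(33, 42, 233), (33, 40, 233), (33, 40, 233), (33, 42, 233), (33, 40, 234), (32, 39, 233), (20, 29, 239), (20, 29, 240), (20, 29, 240), (20, 29, 239), (20, 29, 240), (20, 28, 240), (21, 28, 239), (20, 30, 240), (20, 28, 239), (19, 29, 239), (118, 31, 206), (107, 204, 232), (108, 204, 232), (107, 206, 232), (107, 204, 232), (107, 204, 232), (107, 206, 232), (107, 205, 233), (107, 204, 232), (107, 204, 233), (108, 207, 223), (17, 47, 146), (15, 45, 146), (16, 46, 144), (17, 44, 104), (15, 43, 130), (17, 40, 145), (23, 40, 57), (35, 54, 132)]
```

Blue is pivoting with its mouth on the shelf: the sleeve sits at 45 mm, about 30° down. I'll continue the arc.

Request:
{"op": "step_arm", "data": {"deltas": [[0.04,0,-0.045,0],[0.09,0,-0.09,0],[0.137,0,-0.13,0],[0.19,0,-0.165,0],[0.24,0,-0.195,0],[0.3,0,-0.217,0],[0.36,0,-0.235,0],[0.36,0,-0.235,0]], "force": 3.5}}

```text
t: 36.35
tool_pos: [0.5391, 0.0887, 0.0318]
ee_rot: [-3.141, -0.001, -0.175]
ft_force: [-0.2, 0.2, -1.6]
width: 0.0236
grasp_force: 3.5
```

```bash
python3 - <<'E'
from h import *
tilt('blue')
E
```

```text
{'tool_pos': [0.5391, 0.0887, 0.0318], 'ee_rot': [-3.1411, -0.0015, -0.1753], 'ft_force': [-0.1594, 0.1925, -1.5911], 'width': 0.0236, 'grasp_force': 3.4999, 't': 36.35}
[(np.int32(2397), [255.9, 204.8], [229, 177, 56, 64])]
scene (np.int32(90), [276.1, 216.2], [271, 210, 11, 12]) sleeve surf tool mm [ 17.2  -0.6 -20.9] err 0.0 pitch deg 61.5
[(33, 39, 233), (33, 42, 232), (32, 41, 232), (33, 40, 233), (33, 40, 233), (33, 40, 233), (32, 39, 233), (33, 40, 233), (33, 40, 233), (33, 39, 233), (33, 40, 233), (33, 40, 234), (33, 40, 234), (33, 40, 234), (34, 40, 234), (18, 47, 147), (16, 45, 148), (16, 45, 147), (16, 47, 148), (16, 45, 129), (109, 210, 137), (109, 209, 138), (109, 211, 138), (109, 207, 139), (109, 208, 135), (109, 210, 136), (109, 209, 139), (17, 45, 91), (15, 46, 89), (17, 45, 91), (17, 44, 144), (16, 45, 143), (75, 32, 16), (40, 51, 15), (17, 44, 41)]
```

Request:
{"op": "step_arm", "data": {"deltas": [[0.06,0,-0.012,0],[0.12,0,-0.022,0],[0.18,0,-0.025,0],[0.24,0,-0.022,0],[0.29,0,-0.015,0],[0.29,0,-0.015,0]]}}

```text
t: 37.05
tool_pos: [0.5727, 0.0826, 0.033]
ee_rot: [-3.141, -0.0, -0.175]
ft_force: [-0.4, 0.5, -1.9]
width: 0.0234
grasp_force: 3.5
```

```bash
python3 - <<'E'
from h import *
tilt('blue')
E
```

```text
{'tool_pos': [0.5727, 0.0826, 0.033], 'ee_rot': [-3.1415, -0.0004, -0.1752], 'ft_force': [-0.3819, 0.5247, -1.9105], 'width': 0.0234, 'grasp_force': 3.4999, 't': 37.05}
[(np.int32(1601), [255.9, 214.2], [230, 194, 54, 47])]
scene (np.int32(86), [271.7, 221.2], [268, 214, 9, 13]) sleeve surf tool mm [ 10.   -0.7 -17.5] err 0.0003 pitch deg 74.1
[(32, 41, 231), (33, 43, 232), (33, 42, 232), (33, 41, 231), (33, 41, 231), (33, 42, 231), (33, 43, 232), (33, 42, 232), (33, 42, 232), (33, 42, 232), (33, 41, 232), (34, 42, 233), (33, 42, 233), (33, 43, 232), (33, 41, 232), (33, 41, 232), (33, 42, 232), (33, 41, 232), (33, 41, 232), (33, 43, 229), (15, 44, 82), (18, 44, 87), (120, 20, 64), (109, 208, 65), (110, 204, 65), (109, 212, 65), (109, 203, 148), (110, 164, 121), (15, 44, 70), (17, 48, 150), (16, 46, 155), (0, 0, 19), (90, 13, 20), (0, 0, 18), (60, 13, 20)]
```

Request:
{"op": "step_arm", "data": {"deltas": [[0,0,0,0],[0,0,0,0],[0,0,0,0],[0,0,-0.1,0],[0,0,-0.3,0],[0,0,-0.6,0],[0,0,-0.9,0],[0,0,-1,0]], "force": 30}}

```text
t: 37.95
tool_pos: [0.5746, 0.0838, 0.1582]
ee_rot: [-3.139, -0.007, -0.174]
ft_force: [1.2, 0.5, -0.5]
width: 0.0222
grasp_force: 30.0
```

```bash
python3 - <<'E'
from h import *
tilt('blue')
E
```

```text
{'tool_pos': [0.5746, 0.0838, 0.1582], 'ee_rot': [-3.1394, -0.0071, -0.1741], 'ft_force': [1.2472, 0.4598, -0.492], 'width': 0.0222, 'grasp_force': 29.9999, 't': 37.95}
[(np.int32(1552), [255.9, 213.8], [230, 194, 54, 45])]
scene (np.int32(101), [273.9, 186.4], [269, 179, 11, 14]) sleeve surf tool mm [ 10.3  -1.  -18.8] err 0.0011 pitch deg 73.0
[(34, 48, 216), (35, 49, 217), (34, 48, 217), (35, 48, 217), (34, 48, 218), (34, 48, 217), (35, 49, 217), (35, 47, 216), (35, 48, 217), (34, 48, 217), (35, 48, 217), (35, 49, 219), (34, 47, 217), (35, 49, 219), (35, 49, 219), (34, 48, 218), (35, 48, 218), (36, 53, 116), (36, 57, 116), (35, 55, 115), (14, 45, 62), (18, 45, 68), (170, 12, 63), (110, 203, 59), (109, 224, 57), (109, 207, 58), (109, 208, 130), (110, 174, 114), (14, 45, 62), (18, 45, 135), (16, 47, 142), (150, 16, 16), (0, 0, 15), (150, 15, 17), (30, 28, 18)]
```

Blue is held upright at 30 N. Now carrying it towards the blue cup.

Request:
{"op": "step_arm", "data": {"deltas": [[0.02,0.2,0,0],[0.05,0.5,0,0],[0.1,0.8,0,0],[0.12,1,0,0]]}}

```text
t: 38.45
tool_pos: [0.5633, -0.0413, 0.151]
ee_rot: [3.14, 0.003, -0.177]
ft_force: [0.3, 0.5, -1.6]
width: 0.0221
grasp_force: 30.0
```

Request:
{"op": "step_arm", "data": {"deltas": [[0.05,0.4,0,0],[0.1,0.75,0,0],[0.12,1,0,0]]}}

```text
t: 38.75
tool_pos: [0.5563, -0.1622, 0.1509]
ee_rot: [3.14, 0.003, -0.178]
ft_force: [-0.6, -0.1, -2.9]
width: 0.0223
grasp_force: 30.0
```

Request:
{"op": "step_arm", "data": {"deltas": [[0.05,0.4,0,0],[0.1,0.75,0,0],[0.12,1,0,0],[0.12,1,0,0],[0.12,1,0,0]]}}

```text
t: 39.25
tool_pos: [0.55, -0.2794, 0.1509]
ee_rot: [-3.14, 0.004, -0.177]
ft_force: [-0.5, 1.1, -1.6]
width: 0.0222
grasp_force: 30.0
```

```bash
python3 - <<'E'
from h import *
a=cup('blue',(100,0,420,185))
o,f,K,P=st('blue',(150,180,350,300))
s,Ks,Ps=snap('scene');print([(c,blobs(mask(s,c),(130,140,240,225))) for c in('red','blue')])
w=max(blobs(mask(f,'blue'),(100,0,420,185)))
b=blobs(mask(s,'blue'),(150,188,178,215))
if b: print('tri',tri(ray(K,P,w[1]),ray(Ks,Ps,max(b)[1])))
E
```

```text
{'tool_pos': [0.55, -0.2794, 0.1509], 'ee_rot': [-3.1403, 0.0037, -0.1767], 'ft_force': [-0.4628, 1.1118, -1.6458], 'width': 0.0222, 'grasp_force': 29.9999, 't': 39.25}
[(np.int32(2493), [259.1, 115.8], [232, 88, 56, 57])]
cup rim centre [ 0.6085 -0.2916] r 0.0246 0.0007 n 88 rel [ 0.498  0.014 -0.   ]
{'tool_pos': [0.5508, -0.2778, 0.1514], 'ee_rot': [-3.1398, 0.0029, -0.1742], 'ft_force': [-0.2977, 0.18, -2.4167], 'width': 0.0218, 'grasp_force': 29.9999, 't': 39.3}
[(np.int32(1499), [255.8, 214.3], [230, 195, 53, 44])]
[('red', [(np.int32(215), [190.7, 178.8], [185, 168, 13, 21])]), ('blue', [(np.int32(73), [171.4, 160.5], [167, 156, 9, 10]), (np.int32(216), [163.3, 200.6], [156, 192, 15, 18])])]
tri (array([ 0.60700828, -0.29287893,  0.0383758 ]), np.float64(0.0037493616252331175))
```

Request:
{"op": "step_arm", "data": {"deltas": [[0.2,0.02,0,0],[0.4,0.03,0,0],[0.49,0.03,0,0],[0.49,0.03,0.1,0],[0.49,0.03,0.22,0],[0.49,0.03,0.27,0],[0.49,0.03,0.27,0]]}}

```text
t: 40.1
tool_pos: [0.6066, -0.2922, 0.1184]
ee_rot: [-3.141, 0.005, -0.175]
ft_force: [-0.2, 0.5, -1.4]
width: 0.0221
grasp_force: 30.0
```

```bash
python3 - <<'E'
from h import *
tilt('blue');s=scn('blue');o=robot.observe();print(rel(o,[.6085,-.2916,.058]),o['tool_pos'])
E
```

```text
{'tool_pos': [0.6066, -0.2922, 0.1184], 'ee_rot': [-3.1408, 0.0046, -0.1746], 'ft_force': [-0.1967, 0.5356, -1.3903], 'width': 0.0221, 'grasp_force': 29.9996, 't': 40.1}
[(np.int32(3113), [256.1, 194.9], [227, 155, 58, 84])]
scene (np.int32(214), [163.3, 200.7], [156, 193, 15, 17]) sleeve surf tool mm [-5.   1.9 81.5] err 0.0112 pitch deg 92.2
[(103, 12, 250), (17, 48, 150), (30, 32, 121), (34, 49, 214), (34, 48, 216), (34, 48, 216), (35, 49, 217), (34, 48, 216), (34, 49, 217), (35, 48, 217), (35, 48, 218), (34, 48, 217), (35, 49, 217), (31, 48, 149), (78, 5, 245), (80, 6, 245), (109, 209, 66), (109, 204, 145), (109, 204, 134), (109, 203, 133), (123, 31, 73), (18, 41, 62), (15, 42, 61), (108, 215, 58), (109, 211, 58), (109, 211, 58), (109, 206, 131), (109, 190, 118), (16, 46, 61), (17, 46, 139), (16, 47, 142), (0, 0, 16), (60, 15, 17), (90, 16, 16), (0, 0, 17)]
{'tool_pos': [0.6084, -0.293, 0.1205], 'ft_force': [0.1469, -1.0029, -1.1062], 'width': 0.0223, 'grasp_force': 29.9997, 't': 40.2}
[159 171] [(np.int32(76), [158.1, 176.1], [154, 171, 9, 11]), (np.int32(214), [163.3, 200.6], [156, 193, 15, 17])]
in plane y: [ 0.6167 -0.293   0.138 ]
in plane y: [ 0.6099 -0.293   0.0397]
[-0.009 -0.012  0.529] [ 0.60930902 -0.2932043   0.12150677]
```

Request:
{"op": "step_arm", "data": {"deltas": [[-0.04,-0.01,0,0],[-0.04,-0.01,0.08,0],[-0.04,-0.01,0.16,0],[-0.04,-0.01,0.24,0],[-0.04,-0.01,0.3,0],[-0.04,-0.01,0.3,0]]}}

```text
t: 40.9
tool_pos: [0.6033, -0.2903, 0.0827]
ee_rot: [-3.141, 0.003, -0.174]
ft_force: [-0.8, -0.1, -1.6]
width: 0.0223
grasp_force: 30.0
```

Request:
{"op": "step_arm", "data": {"deltas": [[0,0,0.07,0],[0,0,0.13,0],[0,0,0.18,0],[0,0,0.21,0],[0,0,0.21,0]]}}

```text
t: 41.4
tool_pos: [0.6041, -0.2906, 0.0588]
ee_rot: [-3.141, 0.001, -0.174]
ft_force: [-0.4, -0.1, -1.5]
width: 0.0223
grasp_force: 30.0
```

```bash
python3 - <<'E'
from h import *
s=scn('blue');print([(c,blobs(mask(s,c),(130,140,240,225))) for c in('red','blue')])
E
```

```text
{'tool_pos': [0.6041, -0.2906, 0.0588], 'ft_force': [-0.3998, -0.1482, -1.4519], 'width': 0.0223, 'grasp_force': 29.9997, 't': 41.4}
[163 187] [(np.int32(231), [163.0, 199.2], [156, 187, 15, 23])]
in plane y: [ 0.6132 -0.2906  0.048 ]
[('red', [(np.int32(208), [190.8, 179.1], [185, 168, 13, 21])]), ('blue', [(np.int32(231), [163.0, 199.2], [156, 187, 15, 23])])]
```

Request:
{"op": "step_arm", "data": {"deltas": [[0,0,0.02,0],[0,0,0.02,0],[0,0,0.02,0]]}}

```text
t: 41.8
tool_pos: [0.6047, -0.2909, 0.0574]
ee_rot: [3.142, -0.0, -0.174]
ft_force: [0.6, 0.4, -1.3]
width: 0.0222
grasp_force: 30.0
```

Request:
{"op": "step_arm", "data": {"deltas": [[0,0,0,0],[0,0,0,0],[0,0,0,0],[0,0,0,0],[0,0,0,0]], "gripper": 0.1}}

```text
t: 42.3
tool_pos: [0.6047, -0.2909, 0.0574]
ee_rot: [3.142, -0.0, -0.174]
ft_force: [0.4, -0.1, -0.2]
width: 0.0496
grasp_force: 0.0
```

Request:
{"op": "step_arm", "data": {"deltas": [[0,0,-0.2,0],[0,0,-0.5,0],[0,0,-0.9,0],[-0.4,0,-1,0],[-0.6,0,-1,0],[-0.6,0,-1,0]]}}

```text
t: 42.9
tool_pos: [0.5307, -0.2789, 0.1783]
ee_rot: [3.14, 0.001, -0.176]
ft_force: [0.3, -0.3, -0.9]
width: 0.0504
grasp_force: 0.0
```

Request:
{"op": "step_arm", "data": {"deltas": [[0,0,-0.2,0],[-0.2,0,-0.4,0],[-0.2,0,-0.4,0],[-0.2,0,-0.4,0]]}}

```text
t: 43.3
tool_pos: [0.5108, -0.2745, 0.2257]
ee_rot: [3.141, -0.002, -0.175]
ft_force: [-0.3, 0.3, -0.1]
width: 0.0507
grasp_force: 0.0
```

```bash
python3 - <<'E'
from h import *
o=robot.observe();print(o['tool_pos'],o['t'],o['width'])
f,K,P=snap('wrist');s,Ks,Ps=snap('scene')
print([(c,blobs(mask(s,c),(130,140,240,225))) for c in('red','blue')])
g=cv2.cvtColor(f,cv2.COLOR_BGR2GRAY)
for c,p in(('blue',(.6085,-.2916)),('red',(.459,-.276))):
    for n,(Kc,Pc,im,th) in(('w',(K,P,g,90)),('s',(Ks,Ps,cv2.cvtColor(s,cv2.COLOR_BGR2GRAY),90))):
        u=proj(Kc,Pc,(*p,.107));print(c,n,'pred top',u.round(1),'sleeve',proj(Kc,Pc,(*p,.074)).round(1))
        if n=='w' and 20<u[0]<490 and 20<u[1]<235:
            x,y=u.astype(int);r=18;d=(g[max(y-r,0):y+r,x-r:x+r]<th).astype(np.uint8);k,l,st_,cc=cv2.connectedComponentsWithStats(d)
            print('  dark',[(st_[i].tolist(),(cc[i]+[x-r,max(y-r,0)]).round(1).tolist()) for i in range(1,k) if st_[i,4]>15])
        if n=='w':print('  ',blobs(mask(f,c),(0,0,512,235),100))
h=cv2.cvtColor(s,cv2.COLOR_BGR2HSV)
for c in (163,191):print([(r,*map(int,h[r,c])) for r in range(152,212,3)])
E
```

```text
[ 0.51083356 -0.27449307  0.22570234] 43.3 0.050689448233158525
[('red', [(np.int32(220), [190.7, 178.9], [184, 168, 14, 21])]), ('blue', [(np.int32(244), [163.2, 199.2], [156, 188, 15, 22])])]
blue w pred top [256.6  68.5] sleeve [256.6  70.6]
  dark [([24, 2, 12, 13, 50], [268.7, 57.1]), ([11, 11, 13, 13, 142], [254.9, 67.2]), ([0, 13, 4, 23, 49], [238.9, 75.6]), ([24, 23, 12, 13, 79], [269.0, 81.3])]
   [(np.int32(1062), [258.1, 76.1], [234, 49, 46, 49])]
blue s pred top [161.3 183.3] sleeve [162.6 191.9]
red w pred top [266.8 221.4] sleeve [265.9 210.3]
  dark [([0, 0, 36, 19, 429], [264.6, 209.2]), ([12, 10, 17, 15, 143], [267.9, 220.3])]
   [(np.int32(1091), [265.4, 199.5], [246, 180, 41, 44])]
red s pred top [189.8 164. ] sleeve [190.5 172.1]
[(152, 37, 56, 170), (155, 37, 56, 170), (158, 38, 55, 171), (161, 37, 56, 170), (164, 37, 57, 171), (167, 36, 56, 170), (170, 37, 56, 170), (173, 36, 56, 169), (176, 38, 56, 172), (179, 32, 124, 181), (182, 22, 88, 145), (185, 20, 44, 128), (188, 23, 40, 57), (191, 107, 223, 112), (194, 107, 219, 70), (197, 106, 226, 71), (200, 108, 194, 96), (203, 106, 220, 72), (206, 107, 209, 72), (209, 106, 229, 69)]
[(152, 37, 54, 171), (155, 37, 57, 171), (158, 37, 56, 170), (161, 36, 55, 171), (164, 25, 46, 95), (167, 10, 92, 75), (170, 2, 221, 98), (173, 2, 234, 73), (176, 1, 237, 72), (179, 2, 190, 78), (182, 1, 231, 75), (185, 0, 241, 73), (188, 3, 213, 79), (191, 22, 72, 95), (194, 21, 72, 60), (197, 22, 68, 41), (200, 54, 65, 187), (203, 62, 127, 139), (206, 65, 170, 51), (209, 66, 198, 54)]
```

Both drive squares lie within 2 px of where an upright socket centred in its cup would show them. The gripper is clear, so I'm handing in.

```bash
python3 -c "
from h import *
print(robot.sign_off())"
```

```text
the job is handed in; nothing more can be done
None
```

The red and blue sockets each stand mouth down in the cup of their own colour, confirmed by camera before hand-in at 43 s; black was left alone on the rail but not re-checked, and sign-off returned no verdict.

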